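# Close a handle mould with the swing bar

### The arm

A 6-joint arm with a two-finger parallel gripper is mounted at the origin on the work surface. World frame = base frame: x ahead of the robot, y to its left, z up, the work surface at z = 0. Lengths are in m, angles in degrees, forces in N, time in s.
With the tool pointing down it reaches from about 0.4 to 0.825 m from the base axis. Payload 7 kg.
Tool frame: the origin (TCP) lies midway between the tips of the shut fingers; the grasp point (between the pads) lies 19 mm behind it; z points along the fingers, y is the direction in which the jaws open and shut (so a half turn about z gives the same grasp; the last joint's range is limited). The gripper opens to 88 mm and grips with 3 to 60 N. Pads are 19 mm wide; open, the fingers measure 130 mm over their backs; the gripper's body (78 mm by 193 mm) begins 47 mm behind the grasp point.
Start: joints at [-55.686, 20.546, 0.682, 0, -70.136, -16.507], TCP at [0.206, -0.643, 0.205] pointing down, gripper open.
Joint ranges: [-176.03, 176.03], [-82.01, 121.73], [-58.28, 71.71], [-173.87, 95.51], [-174.79, -0.11], [-173.66, 173.66]. Speed limits (degrees/s): [136.94, 136.94, 172.46, 180, 180, 180].

### API

Orientations are given as [roll, pitch, yaw] about the fixed x, y, z axes, in that order (R = Rz(yaw) Ry(pitch) Rx(roll)).
In Python, from plant import sensors, cams, job gives the robot as it stands.
- The arm moves only by the tool move_arm, never from a script. Its argument "commands" is a list of rows, each a list of 7 numbers: the finger opening in cm, from 0 to 8.76, then the shift along the tool's x, y, z in cm, then the turn, a rotation vector about the tool's x, y, z in rad. In form: [[hand, x, y, z, wx, wy, wz], ...]. A call has exactly 8 rows; each row is the pose to reach, as a shift and turn from the pose commanded when the call began, along the tool's axes at that moment; what a row does not reach only later rows make up. A row lasts 1/8 s, in which the tool goes at most 62.5 mm and 10.7 degrees, less where a joint would pass 70% of its speed; a pose out of reach is approached as far as the arm can. A call with a gripper value outside its range is refused whole. The fingers move at their own pace and stop on an object; the grip force is fixed at half the most. Time passes only in rows, so rows that repeat a pose let the fingers close, or fill a call up. It gives the time, the measured TCP pose, the force and the opening at its end, in the units of the state.
- sensors.get_obs(): the state, without advancing time (a new reading comes with each control period).
- cams.snapshot(name): name is "scene" or "top" or "wrist"; returns a dict with "frame" (400x640x3 uint8, red, green, blue), "camera_matrix" (3x3 intrinsics, pixels), "R" (3x3) and "t" (3): a world point X has camera coordinates R X + t. Camera axes: x right, y down, z forward; pixel columns grow to the right and rows downward; lengths in m; the calibration is good to about 2 mm. A picture is of the moment at which its call begins. There is no depth.
- job.close_job(): hands the job in, once; it reports no verdict.
The state is a dict: "clock": time; "joint_pos": joint angles; "qvel": joint speeds; "tau": joint torques, N m; "tool_pos": TCP position; "orientation": TCP orientation; "force": force on the tool from outside, world axes, zero at the start; "moment": the same for the moment, N m; "opening": finger opening in m.
Only numpy, scipy, OpenCV 4.12 (cv2) and the standard library are available. Lean on these libraries where they do the work, as an engineer would, in place of code of your own. Each camera call takes 0.05 s, during which the arm holds its last target.

### The job

Stand the loose plaster mould half in the press frame, between the two wooden rails and clear of the fixed half, hollow side facing it, and let go. Then push the free end of the steel bar round its pin until the bar's rubber foot has slid the loose half fully home, flush against the fixed half, and press there for a second with about 10 N at the bar's end; plaster chips, so never use more than 15 N. Leave the bar swung in and the other things on the bench undisturbed.

Things in the scene. Friction and masses are not known exactly. Their poses are not given: they have to be found in the camera images.
- loose_half: loose half of a plaster handle mould, a block 90 (x) x 45 (y) x 70 (z) mm, about 0.4 kg, standing upright on the bench. Origin: centre of its underside. Its +y face is the parting face, with a U-shaped hollow that opens in two notches on the top edge. Grip it across its 45 mm thickness at the middle of its length
- fixed_half: the same block, fixed in the press frame on its 12 mm board. Origin: centre of its underside. Its +y face, with the hollow, 22.5 mm from the origin, faces the bar and is the stop. The mould is closed when the loose half's origin lies at x = 0, y = +45 mm, z = 0 in this frame, its +y opposite to this +y
- bay (a point): where to set the loose half down: on the board's top (12 mm above the bench), 89 mm in front of the fixed half's origin, leaving 44 mm between the halves for fingers and clear of the open bar. Its axes are those the loose half should have (+y to the fixed half). Two low waxed rails along y, 18 mm high, 98 mm apart, leave 4 mm play at each end of the half
- bar_pin (a point): axis of the bar's fixed upright pin, at the bar's mid-height (48.5 mm above the bench). It lies at x = +120, y = +87.5 mm in the fixed half's frame. Its axes turn with the bar: x runs along the bar to the free end, y points to the moulds
- bar_push (a point): where to push: on the face of the bar turned away from the moulds, 220 mm from the pin and 30 mm from the free end, at mid-height. The bar is flat steel 250 mm long, 12 mm thick, 25 mm high, its underside 36 mm and its top 61 mm above the bench. Axes turn with the bar: x along it to the free end, y the way to push
- bar (a joint): angle of the bar, rad: 0 when parallel to the parting faces, positive swung open (clockwise from above), 0.95 to 1.2 at the start. It stays where it is left. At the push point the stiff pin takes about 2 N, sliding the half 3 to 5 N in all, and once the mould is shut the force rises about 2 N per mm. The mould shuts anywhere between about -0.06 and +0.06 rad (see bar_foot)
- bar_foot (a point): the point on the bar's centre line, 120 mm from the pin, that carries a swivelling rubber foot (50 mm wide, 20 high) on a threaded spindle, facing the moulds (+y, as bar_pin). The foot's face stands 14 to 26 mm from this point, as the last user left the screw, which is not measured: find the end by feel. The foot is sprung, 7 N per mm
- round_mould: bystander: plaster disc mould, 84 mm across, 55 mm high; origin under its centre
- mug_a: bystander: white mug, 80 mm across, 90 mm high; origin under its centre
- mug_b: bystander: unglazed clay mug, 80 mm across, 90 mm high; origin under its centre
- jar: bystander: glass jar, 64 mm across, 75 mm high; origin under its centre
- brush: bystander: brush lying flat; origin under its middle
- tongs: bystander: steel dipping tongs lying flat, 240 mm long; origin under the middle
- scraper: bystander: flat scraper lying on the bench; origin under its middle
Things that resemble listed ones, but are neither listed nor needed, are in the scene too. What is shaped like the loose_half but red or turquoise is not meant.

How it is judged (in metres and radians):
On the way, in this order (a step that is already met when the one before it is completed fails the run):
1. the loose half stands in the bay between the rails, hollow side to the fixed half, still clear of it, and let go (y of fixed_half in the frame of loose_half above 0.03 m and x of loose_half in the frame of fixed_half between -0.007 and 0.007 m and z of loose_half in the frame of fixed_half between -0.004 and 0.004 m and y of loose_half in the frame of fixed_half between 0.055 and 0.115 m and angle between the y axis of loose_half and the y axis of fixed_half, either way round below 0.2 rad and angle between loose_half's own z axis and vertical below 0.1 rad and contact force between the fingers and loose_half below 0.1 N), for 0.2 s.
2. the bar presses the loose half flush onto the fixed half with more than 6 N, nothing else holding it (y of fixed_half in the frame of loose_half above 0.03 m and x of loose_half in the frame of fixed_half between -0.007 and 0.007 m and z of loose_half in the frame of fixed_half between -0.004 and 0.004 m and y of loose_half in the frame of fixed_half below 0.047 m and angle between the y axis of loose_half and the y axis of fixed_half, either way round below 0.035 rad and contact force between bar and loose_half above 6 N and contact force between loose_half and fixed_half above 6 N and contact force between each of the arm, the fingers and loose_half below 0.1 N), for 0.3 s.
At the end, for the whole second after the job is handed in: the loose half stands upright in the frame within 2 mm and 2 degrees of flush with the fixed half, within 7 mm of it endways, and the bar is left swung in (below 0.14 rad); all at rest and released (y of fixed_half in the frame of loose_half above 0.03 m and x of loose_half in the frame of fixed_half between -0.007 and 0.007 m and z of loose_half in the frame of fixed_half between -0.004 and 0.004 m and y of loose_half in the frame of fixed_half below 0.047 m and angle between the y axis of loose_half and the y axis of fixed_half, either way round below 0.035 rad and angle between loose_half's own z axis and vertical below 0.05 rad and value of joint bar below 0.14 rad and linear speed of loose_half below 0.01 m/s and velocity of joint bar between -0.05 and 0.05 rad/s and contact force between the fingers and loose_half below 0.1 N); the robot touches nothing.
It fails at once if more than 30 N on the plaster (about 18 N at the bar's end) (contact force between any of loose_half, the fingers and fixed_half above 30 N or contact force between bar and loose_half above 30 N).
It fails at once if the bar's end pushed with more than 20 N (contact force between the fingers and bar above 20 N).
It fails at once if a bystander moved more than 30 mm (distance of any of round_mould, mug_a, mug_b, jar, brush, tongs, scraper from where it was at the start of the episode above 0.03 m).
It also fails if it takes over 67 s, if anything falls off the work surface, if the arm or the gripper's body presses on something with over 40 N, if the wrist force passes 120 N, or if a joint passes its speed limit or range.

## Working session

There is one attempt and no reset: what is moved stays moved. The work goes in short steps, Python scripts to look and compute and a tool call to move; the robot and the scene stay as the last step left them, time stands still between calls to the robot, and variables do not carry over. Pictures are saved under pics/ and viewed, and the job is handed in when it is done.

Besides the shell and the picture viewer there is one more tool, called as name(argument=value, ...), one argument or row to a line, values as JSON. move_arm: Moves the arm, as the interface text tells. Its arguments: {"type":"object","properties":{"commands":{"type":"array"}},"required":["commands"]}

```bash
mkdir -p pics; ls; cat > h.py <<'E'
import numpy as np, cv2
from plant import sensors, cams, job
def snap(n,f):
    s=cams.snapshot(n); im=cv2.cvtColor(s['frame'],cv2.COLOR_RGB2BGR); cv2.imwrite('pics/'+f+'.png',im); np.savez('pics/'+f+'.npz',K=s['camera_matrix'],R=s['R'],t=s['t'],im=im); return s
def load(f):
    return np.load('pics/'+f+'.npz')
def ray(d,u,v,z):
    R,t=d['R'],d['t']; c=-R.T@t; r=R.T@np.linalg.inv(d['K'])@np.array([u,v,1.]); return c+r*(z-c[2])/r[2]
def proj(d,X):
    p=d['K']@(d['R']@np.asarray(X,float)+d['t']); return p[:2]/p[2]
E
python3 - <<'E'
from h import *
for n in ['scene','top','wrist']:
    s=snap(n,n+'0'); print(n, -s['R'].T@s['t'], s['R'][2], s['camera_matrix'][0,0])
print(sensors.get_obs())
E
```

```text
pics
scene [ 1.12729328 -0.99287841  0.77059028] [-0.44304182  0.72112727 -0.53262501] 369.95939032372223
top [ 0.42604167 -0.04363257  1.48920265] [ 0.05646952  0.00758091 -0.99837554] 429.8946742552722
wrist [ 0.14082797 -0.66386257  0.38314697] [ 0.24057415  0.07978442 -0.96734612] 350.65750092949554
{'clock': 0.15, 'joint_pos': array([-5.56866623e+01,  2.05836129e+01,  6.45543199e-01, -1.33601630e-02,
       -7.01351940e+01, -1.65067045e+01]), 'qvel': array([-0.05026635, -0.13372178,  0.20385198,  0.0234941 ,  0.00994274,
       -0.01198046]), 'tau': array([-8.22146285e-04, -5.83275998e+01,  2.93290454e+01,  7.00107470e+00,
        8.73838988e-03, -1.07748710e-04]), 'tool_pos': array([ 0.20626127, -0.64230205,  0.20452166]), 'orientation': array([ 1.79926187e+02, -8.77462444e-03, -1.62197909e+02]), 'force': array([-0.27495539,  0.28202066, -0.45887302]), 'moment': array([ 0.02184165,  0.0473642 , -0.01142499]), 'opening': 0.0877883504873006}
```

View pics/top0.png

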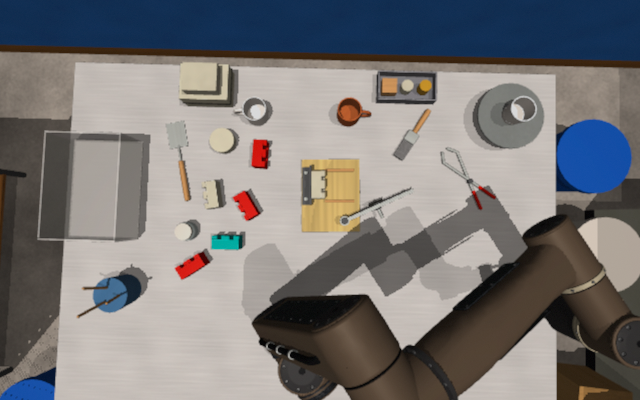

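View pics/scene0.png

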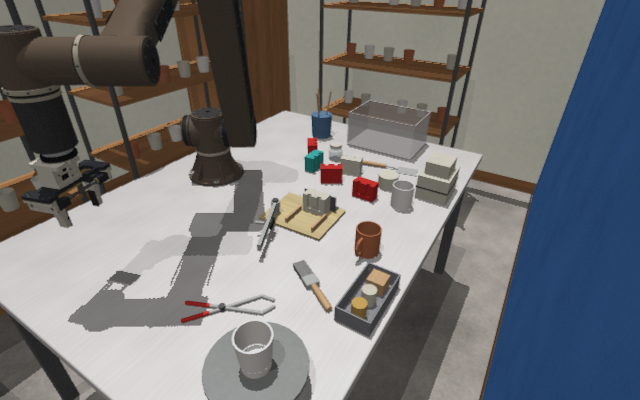

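View pics/wrist0.png

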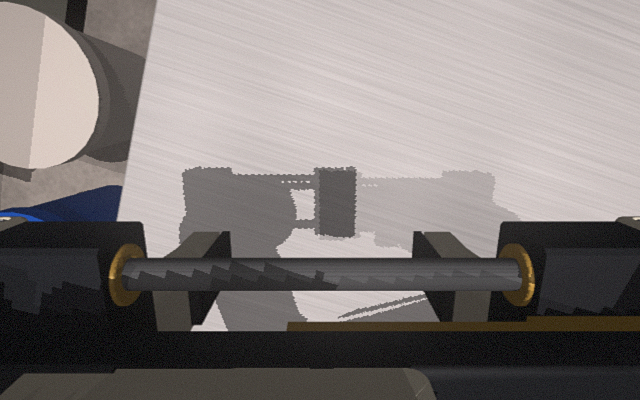

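The top view shows one cream block at (211,194). The same-shaped blocks are red at (260,153), (247,205) and (192,264) and turquoise at (227,241). The frame is at (330,195), with the fixed half at about (315,183) and the bar running from its pin at (345,220) to (410,189). The cream block fits the loose half, so I'll enlarge it and the frame.

```bash
python3 - <<'E'
from h import *
d=load('top0'); im=d['im']
a=cv2.resize(im[165:225,180:270],(800,533),interpolation=cv2.INTER_CUBIC); cv2.imwrite('pics/c1.png',a)
a=cv2.resize(im[150:240,295:415],(800,600),interpolation=cv2.INTER_CUBIC); cv2.imwrite('pics/c2.png',a)
s=load('scene0')['im']
a=cv2.resize(s[140:250,250:415],(800,533),interpolation=cv2.INTER_CUBIC); cv2.imwrite('pics/c3.png',a)
for p in [(211,194),(330,195),(345,220),(410,189)]: print(p, ray(d,*p,0.05))
E
```

```text
(211, 194) [0.49054995 0.32956715 0.05      ]
(330, 195) [ 0.49838834 -0.06984501  0.05      ]
(345, 220) [ 0.41622919 -0.12216104  0.05      ]
(410, 189) [ 0.52601995 -0.33718802  0.05      ]
```

View pics/c1.png

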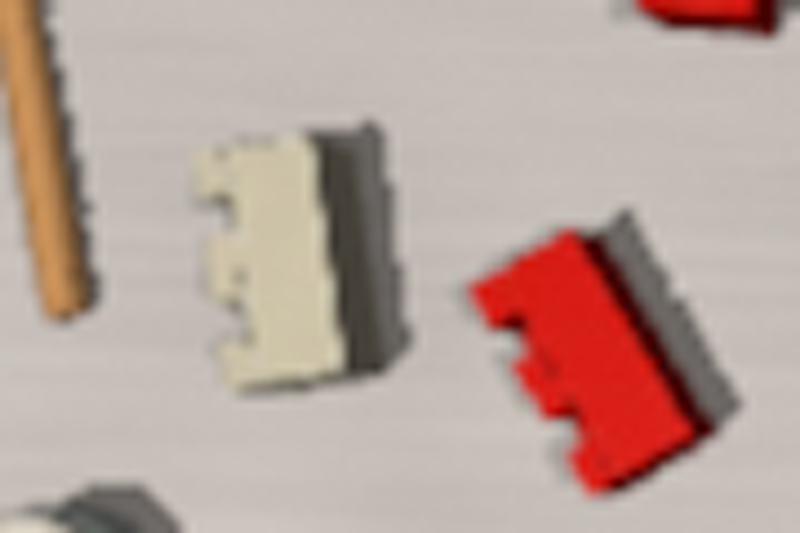

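View pics/c2.png

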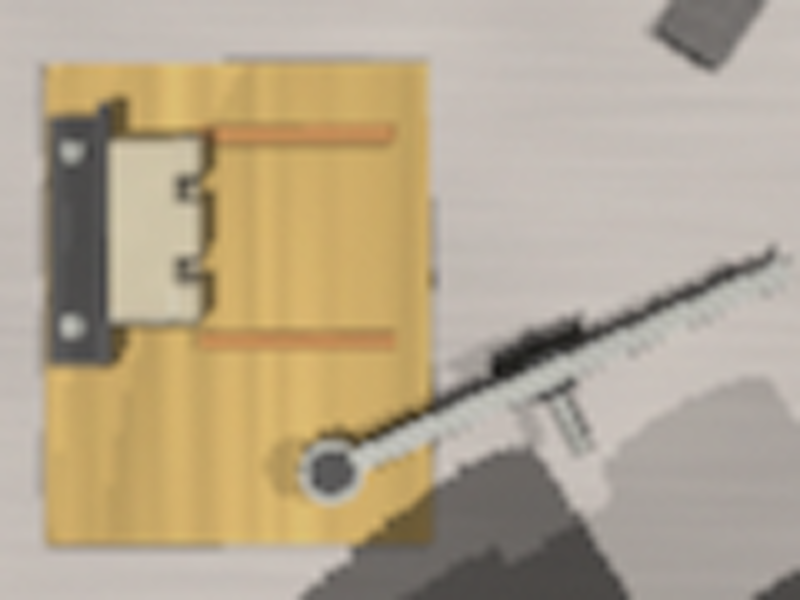

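View pics/c3.png

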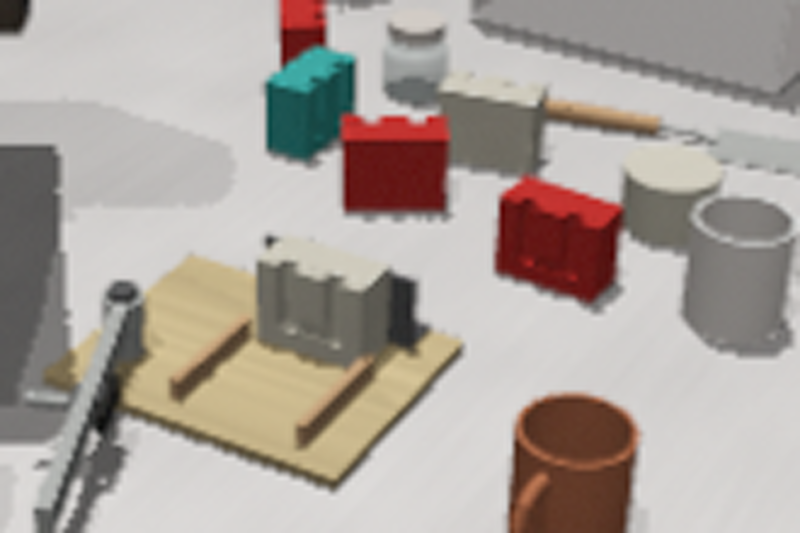

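```bash
cat > m.py <<'E'
from h import *
def rect(d,box,z,thr=150,name=None,sc=8):
    u0,v0,u1,v1=box
    im=cv2.resize(d['im'][v0:v1,u0:u1],None,fx=sc,fy=sc,interpolation=cv2.INTER_CUBIC)
    hsv=cv2.cvtColor(im,cv2.COLOR_BGR2HSV)
    b,g,r=[im[...,i].astype(int) for i in range(3)]
    m=((r-b>18)&(r-b<70)&(r>thr)).astype(np.uint8)*255
    n,l,st,_=cv2.connectedComponentsWithStats(m); k=1+np.argmax(st[1:,4]); m=(l==k).astype(np.uint8)
    c=max(cv2.findContours(m,cv2.RETR_EXTERNAL,cv2.CHAIN_APPROX_NONE)[0],key=cv2.contourArea)[:,0,:]
    P=np.array([ray(d,(p[0]+.5)/sc-.5+u0,(p[1]+.5)/sc-.5+v0,z)[:2] for p in c])
    ctr,wh,ang=cv2.minAreaRect((P*1000).astype(np.float32))
    if name:
        o=im.copy(); cv2.drawContours(o,[c.reshape(-1,1,2)],-1,(0,255,0),1); cv2.imwrite('pics/'+name+'.png',o)
    return ctr,wh,ang,P
E
python3 - <<'E'
from m import *
d=load('top0')
r=rect(d,(195,170,230,215),.07,name='m1'); print(r[:3])
r=rect(d,(295,160,335,205),.082,thr=165,name='m2'); print(r[:3])
im=d['im']; print(im[194,[200,205,211,215,218,220]], im[183,[305,311,315,320,324,330]])
# bar pin, tip
f=lambda p:(295+(p[0]+.5)*120/800-.5,150+(p[1]+.5)*90/600-.5)
for n,p,z in [('pin',(330,472),.075),('tip far',(775,252),.061),('tip near',(790,275),.061),('rail1a',(395,132),.03),('rail1b',(210,132),.03),('rail2a',(395,340),.03),('rail2b',(200,340),.03),('footL',(495,370),.0485),('footR',(580,325),.0485)]: print(n, ray(d,*f(p),z))
E
```

```text
((489.3969421386719, 329.73065185546875), (93.75550842285156, 47.9886360168457), 10.655802726745605)
((531.4317626953125, -27.91590118408203), (89.27017211914062, 43.50706481933594), 1.6834007501602173)
[[183 189 196]
 [167 194 206]
 [169 196 206]
 [170 196 208]
 [ 57  65  69]
 [ 56  65  69]] [[ 82  83  84]
 [134 154 161]
 [170 197 208]
 [168 195 206]
 [142 170 180]
 [104 172 206]]
pin [ 0.41508587 -0.11779435  0.075     ]
tip far [ 0.53074662 -0.33759472  0.061     ]
tip near [ 0.51946347 -0.34524758  0.061     ]
rail1a [ 0.58908359 -0.14902011  0.03      ]
rail1b [ 0.5864663 -0.0544817  0.03     ]
rail2a [ 0.48272084 -0.15154634  0.03      ]
rail2b [ 0.47993001 -0.05230665  0.03      ]
footL [ 0.46834167 -0.20072238  0.0485    ]
footR [ 0.49215641 -0.24290968  0.0485    ]
```

```bash
python3 -c "
import cv2,numpy as np
a=cv2.imread('pics/m1.png');b=cv2.imread('pics/m2.png');h=max(a.shape[0],b.shape[0])
z=lambda x:cv2.copyMakeBorder(x,0,h-x.shape[0],0,0,cv2.BORDER_CONSTANT)
cv2.imwrite('pics/m12.png',np.hstack([z(a),z(b)]))"
```

```text
(no output)
```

View pics/m12.png

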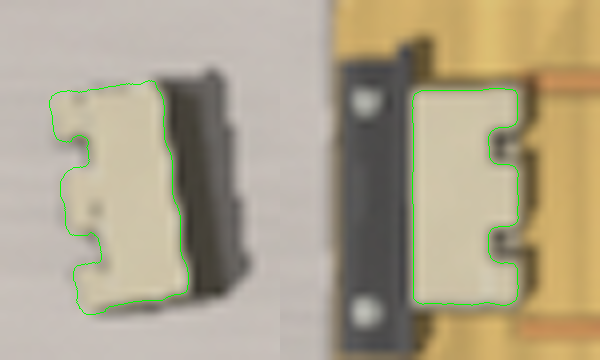

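The enlarged crop confirms the cream block as the loose half, hollow to +Y. The frame fit checks out: the pin predicted from the fixed half matches the measured pin within 2 mm, and the rails are centred. I'll refine the loose half's edges and then move.

```bash
cat >> m.py <<'E'
def refine(P,ctr,ang,L=90,W=45):
    a=np.deg2rad(ang); c=np.array(ctr)/1000
    Q=(P-c)@np.array([[np.cos(a),-np.sin(a)],[np.sin(a),np.cos(a)]])*1000
    out={}
    for nm,i in [('x+',0),('x-',0),('y+',1),('y-',1)]:
        s=1 if nm[1]=='+' else -1; h=[L,W][i]/2; o=1-i; ho=[L,W][o]/2
        m=(abs(Q[:,i]*s-h)<5)&(abs(Q[:,o])<ho-4)
        vx,vy,x,y=cv2.fitLine(Q[m].astype(np.float32),cv2.DIST_HUBER,0,.01,.01).ravel()
        out[nm]=(round(float(np.median(Q[m][:,i])),2), round(float(np.degrees(np.arctan2(vy,vx))),2), int(m.sum()))
    return out
E
python3 - <<'E'
from m import *
d=load('top0')
c,wh,a,P=rect(d,(195,170,230,215),.07); print(refine(P,c,10))
c,wh,a,P=rect(d,(295,160,335,205),.082,thr=165); print(refine(P,c,1.7))
for p,z in [((398,157),.01),((349,111),.09),((428,112),.01),((446,150),.01),((187,198),.01),((184,231),.07)]: print(p,ray(d,*p,z))
E
cat > go.py <<'E'
# usage: tool-frame shifts of world waypoints from commanded pose
import sys, numpy as np
from scipy.spatial.transform import Rotation as Ro
def rows(p0,yaw0,wps):
    R=Ro.from_euler('xyz',[180,0,yaw0],degrees=True)
    for p,y in wps:
        s=R.inv().apply(np.array(p)-np.array(p0))*100
        w=(R.inv()*Ro.from_euler('xyz',[180,0,y],degrees=True)).as_rotvec()
        print(np.round(s,2),np.round(w,3))
E
python3 - <<'E'
from go import *
rows([.206,-.643,.205],-162.2,[((.33,-.52,.22),-162.2),((.45,-.36,.22),-162.2),((.5,-.25,.22),-165),((.5,-.16,.22),-167)])
E
```

```text
{'x+': (45.56, 88.68, 89), 'x-': (-44.63, -87.11, 89), 'y+': (22.83, 0.23, 168), 'y-': (-23.11, 0.69, 195)}
{'x+': (43.85, -89.2, 90), 'x-': (-44.18, 88.95, 91), 'y+': (21.35, 0.13, 200), 'y-': (-21.31, -0.31, 145)}
(398, 157) [ 0.63853028 -0.30209771  0.01      ]
(349, 111) [ 0.77505419 -0.12422056  0.09      ]
(428, 112) [ 0.79886253 -0.40345715  0.01      ]
(446, 150) [ 0.66745709 -0.46747319  0.01      ]
(187, 198) [0.47621152 0.42224652 0.01      ]
(184, 231) [0.3651424  0.40827102 0.07      ]
[-15.57   7.92  -1.5 ] [0. 0. 0.]
[-31.88  19.49  -1.5 ] [0. 0. 0.]
[-40.01  28.43  -1.5 ] [ 0.    -0.     0.049]
[-42.76  37.    -1.5 ] [ 0.    -0.     0.084]
```

move_arm(
  commands=[
    [8.0,-4.8,3.35,-0.2,0,0,0],
    [8.0,-9.6,6.7,-0.4,0,0,0],
    [8.0,-14.4,10.05,-0.6,0,0,0],
    [8.0,-19.2,13.4,-0.8,0,0,0],
    [7.5,-24,16.75,-1.0,0,0,0],
    [7.0,-28.8,20.1,-1.2,0,0,0],
    [6.6,-33.6,23.45,-1.4,0,0,0],
    [6.6,-38.4,26.8,-1.5,0,0,0],
  ],
)

```text
clock: 1.15
tool_pos: [0.4909, -0.2683, 0.2205]
orientation: [-180.0, 0.0, -162.2]
force: [2.0, -0.1, -0.7]
opening: 0.0667
```

move_arm(
  commands=[
    [6.6,-1.8,5.7,0,0,0,0.02],
    [6.6,-3.7,11.4,0,0,0,0.04],
    [6.6,-5.5,17.1,0,0,0,0.06],
    [6.6,-7.3,22.8,0,0,0,0.08],
    [6.6,-9.2,28.5,0,0,0,0.1],
    [6.6,-11.0,34.2,0,0,0,0.129],
    [6.6,-12.8,39.9,0,0,0,0.129],
    [6.6,-14.7,45.7,0,0,0,0.129],
  ],
)

```text
clock: 2.15
tool_pos: [0.4897, 0.2119, 0.2204]
orientation: [180.0, 0.0, -169.6]
force: [0.8, 0.1, 0.5]
opening: 0.0661
```

```bash
python3 - <<'E'
from h import *
s=snap('wrist','w1'); o=sensors.get_obs(); print(o['tool_pos'],o['orientation'],o['force'],o['clock'])
d=load('w1')
for p in [(.4898,.3296,.07),(.4898,.3296,0)]: print(proj(d,p))
E
```

```text
[0.49056746 0.21762079 0.21999239] [ 1.79928136e+02  7.52523686e-02 -1.69456612e+02] [2.01695271 6.02968472 0.9916468 ] 2.2
[440.15947769 200.39159204]
[420.41807738 184.51332088]
```

View pics/w1.png

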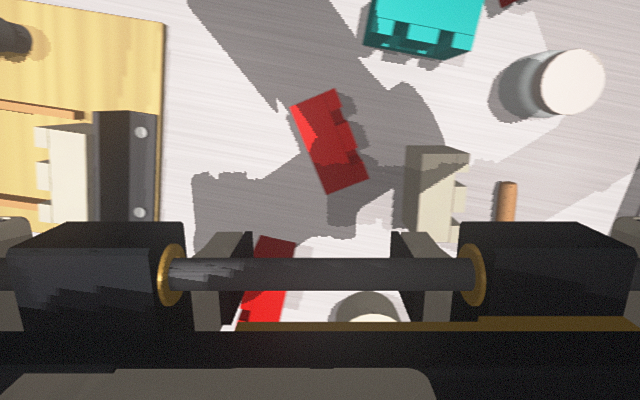

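move_arm(
  commands=[
    [6.6,-1.1,5.9,2,0,0,0],
    [6.6,-2.17,11.8,4.0,0,0,0],
    [6.6,-2.17,11.8,8.0,0,0,0],
    [6.6,-2.17,11.8,11.0,0,0,0],
    [6.6,-2.17,11.8,14.0,0,0,0],
    [6.6,-2.17,11.8,17.0,0,0,0],
    [6.6,-2.17,11.8,19.0,0,0,0],
    [6.6,-2.17,11.8,19.0,0,0,0],
  ],
)

```text
clock: 3.2
tool_pos: [0.4893, 0.3288, 0.0286]
orientation: [-179.9, -0.2, -169.6]
force: [0.3, 0.3, 0.8]
opening: 0.066
```

```bash
python3 - <<'E'
from h import *
s=snap('scene','s1');snap('wrist','w2'); o=sensors.get_obs(); print(o['tool_pos'],o['orientation'],o['force'],o['clock'])
im=load('s1')['im']; cv2.imwrite('pics/s1c.png',cv2.resize(im[90:210,270:430],(800,600),interpolation=cv2.INTER_CUBIC))
E
```

```text
[0.49056237 0.33015521 0.03073671] [-1.79995647e+02  1.70797959e-02 -1.69569646e+02] [-0.06254573  0.00515793  0.38043828] 3.3
```

View pics/s1c.png

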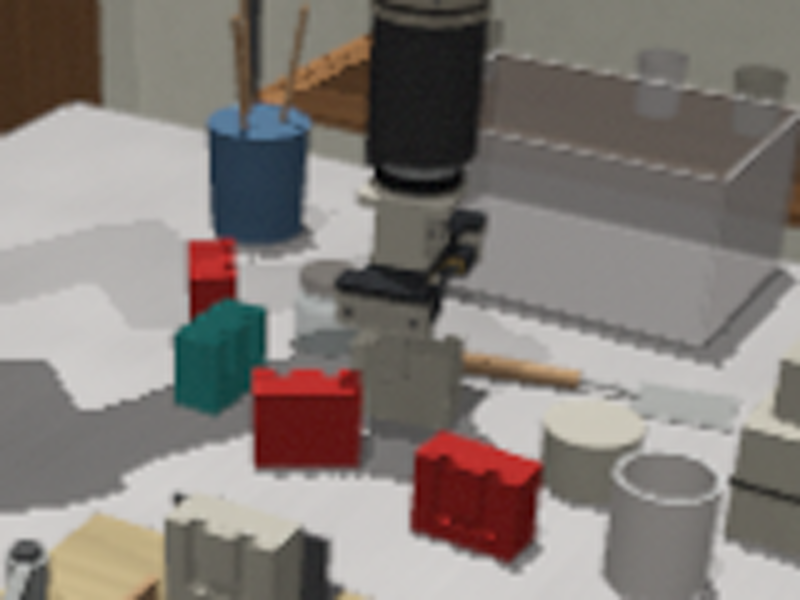

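View pics/w2.png

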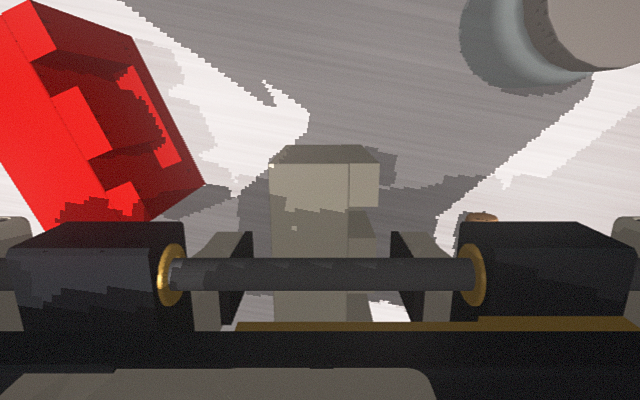

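The loose half sits centred between the fingers: block at u 268–380, finger gap at 253–390. Closing now.

move_arm(
  commands=[
    [4.0,0,0,0,0,0,0],
    [4.0,0,0,0,0,0,0],
    [4.0,0,0,0,0,0,0],
    [4.0,0,0,0,0,0,0],
    [4.0,0,0,0,0,0,0],
    [4.0,0,0,0,0,0,0],
    [4.0,0,0,0,0,0,0],
    [4.0,0,0,-1,0,0,0],
  ],
)

```text
clock: 4.3
tool_pos: [0.4894, 0.3292, 0.0395]
orientation: [-179.9, -0.1, -169.6]
force: [0.3, -0.7, -3.6]
opening: 0.0447
```

move_arm(
  commands=[
    [4.0,0,0,-4,0,0,0],
    [4.0,0.1,-1,-9,0,0,0],
    [4.0,0.45,-5.5,-11,0,0,0.03],
    [4.0,0.9,-11,-11,0,0,0.06],
    [4.0,1.4,-16.5,-11,0,0,0.09],
    [4.0,1.8,-22,-11,0,0,0.12],
    [4.0,2.3,-27.5,-11,0,0,0.153],
    [4.0,2.7,-33,-11,0,0,0.153],
  ],
)

```text
clock: 5.3
tool_pos: [0.5227, -0.0013, 0.1504]
orientation: [180.0, -0.0, -178.4]
force: [2.0, 0.2, -2.5]
opening: 0.0447
```

move_arm(
  commands=[
    [4.0,0.0,-4,0,0,0,0],
    [4.0,0.0,-8,0,0,0,0],
    [4.0,-0.76,-11.44,0,0,0,0],
    [4.0,-0.76,-11.44,0,0,0,0],
    [4.0,-0.76,-11.44,0,0,0,0],
    [4.0,-0.76,-11.44,0,0,0,0],
    [4.0,-0.76,-11.44,0,0,0,0],
    [4.0,-0.76,-11.44,0,0,0,0],
  ],
)

```text
clock: 6.3
tool_pos: [0.5343, -0.113, 0.1504]
orientation: [180.0, 0.0, -178.3]
force: [0.8, 0.4, -3.1]
opening: 0.0442
```

```bash
python3 - <<'E'
from h import *
snap('top','t2');snap('wrist','w3'); o=sensors.get_obs(); print(o['tool_pos'],o['orientation'],o['force'],o['clock'])
im=load('t2')['im']; cv2.imwrite('pics/t2c.png',cv2.resize(im[140:260,280:440],(800,600),interpolation=cv2.INTER_CUBIC))
E
```

```text
[ 0.53427985 -0.11327096  0.15031959] [ 1.79997467e+02  5.56776740e-03 -1.78320323e+02] [-0.79153685  0.48407477 -2.9040629 ] 6.4
```

View pics/t2c.png

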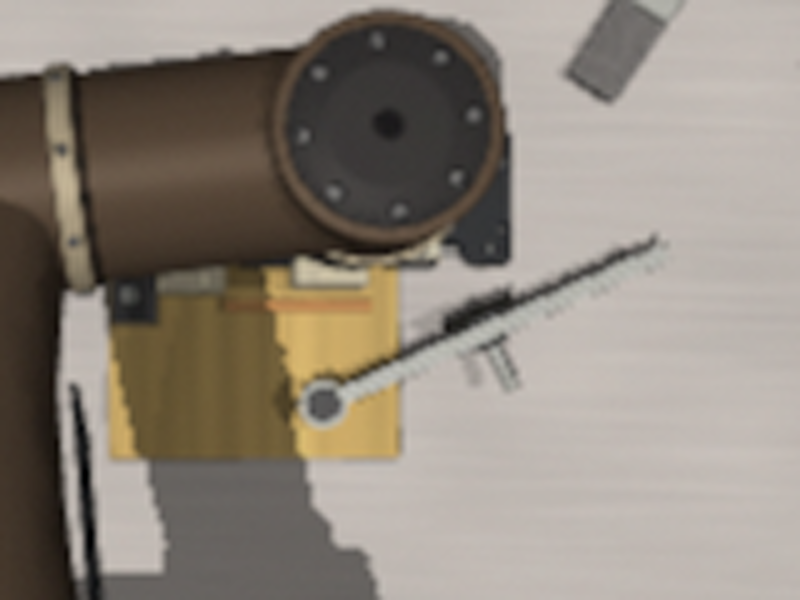

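View pics/w3.png

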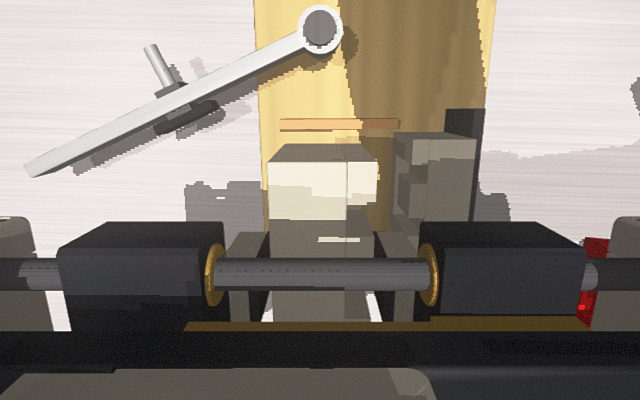

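```bash
python3 - <<'E'
from h import *
d=load('w3')
for n,p,z in [('end top L',(268,163),.190),('end top R',(378,163),.190),('end bot L',(282,144),.120),('end bot R',(364,144),.120),('rail outer',(340,119),.030),('rail inner top',(340,129),.030),('pin',(320,27),.075),('fixed end top L',(397,139),.082),('fixed end top R',(475,139),.082)]: print(n,ray(d,*p,z))
c=np.array([.5314,-.0279]);a=np.deg2rad(1.65);xf=-np.array([np.cos(a),np.sin(a)]);yf=np.array([np.sin(a),-np.cos(a)])
print('exp fixed end', c+.045*xf+.0225*yf, c+.045*xf-.0225*yf,'pin',c+.12*xf+.0875*yf,'rail inner', c+.049*xf+.08*yf)
E
```

```text
end top L [ 0.4887083  -0.13621573  0.19      ]
end top R [ 0.48739794 -0.09224208  0.19      ]
end bot L [ 0.48878218 -0.13814832  0.12      ]
end bot R [ 0.48733204 -0.08953938  0.12      ]
rail outer [ 0.47663753 -0.09953127  0.03      ]
rail inner top [ 0.48483262 -0.0991749   0.03      ]
pin [ 0.4156415  -0.11785109  0.075     ]
fixed end top L [ 0.48714739 -0.06195533  0.082     ]
fixed end top R [ 0.48552196 -0.00748673  0.082     ]
exp fixed end [ 0.48706652 -0.0516864 ] [ 0.48577079 -0.00670506] pin [ 0.41396923 -0.11881899] rail inner [ 0.48472383 -0.10927773]
```

move_arm(
  commands=[
    [4.0,-0.05,-0.3,2,0,0,0],
    [4.0,-0.05,-0.3,4,0,0,0],
    [4.0,-0.05,-0.3,6,0,0,0],
    [4.0,-0.05,-0.3,8,0,0,0],
    [4.0,-0.05,-0.3,9,0,0,0],
    [4.0,-0.05,-0.3,9.8,0,0,0],
    [4.0,-0.05,-0.3,10.3,0,0,0],
    [4.0,-0.05,-0.3,10.3,0,0,0],
  ],
)

```text
clock: 7.4
tool_pos: [0.5349, -0.1166, 0.0473]
orientation: [-180.0, 0.0, -178.4]
force: [-0.4, -0.0, -2.9]
opening: 0.0446
```

move_arm(
  commands=[
    [4.0,0,0,0.1,0,0,0],
    [4.0,0,0,0.2,0,0,0],
    [4.0,0,0,0.3,0,0,0],
    [4.0,0,0,0.4,0,0,0],
    [4.0,0,0,0.45,0,0,0],
    [4.0,0,0,0.5,0,0,0],
    [4.0,0,0,0.5,0,0,0],
    [4.0,0,0,0.5,0,0,0],
  ],
)

```text
clock: 8.4
tool_pos: [0.5348, -0.1166, 0.0429]
orientation: [-180.0, 0.0, -178.3]
force: [-3.7, 1.6, 4.1]
opening: 0.0449
```

```bash
python3 - <<'E'
from h import *
snap('scene','s3'); o=sensors.get_obs(); print(o['tool_pos'],o['force'],o['clock'])
im=load('s3')['im']; cv2.imwrite('pics/s3c.png',cv2.resize(im[170:260,240:375],(800,533),interpolation=cv2.INTER_CUBIC))
E
```

```text
[ 0.53477814 -0.11655682  0.04289678] [-2.50549958  1.86795193  5.35110868] 8.45
```

View pics/s3c.png

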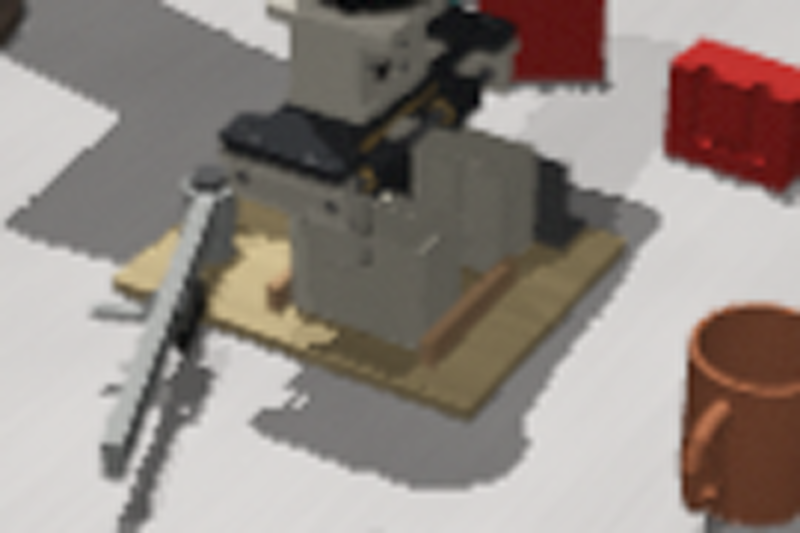

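move_arm(
  commands=[
    [4.8,0,0,-0.05,0,0,0],
    [5.4,0,0,-0.05,0,0,0],
    [6.0,0,0,-0.05,0,0,0],
    [6.0,0,0,-0.05,0,0,0],
    [6.0,0,0,-0.05,0,0,0],
    [6.0,0,0,-0.05,0,0,0],
    [6.0,0,0,-0.05,0,0,0],
    [6.0,0,0,-0.05,0,0,0],
  ],
)

```text
clock: 9.45
tool_pos: [0.5348, -0.1166, 0.0427]
orientation: [-180.0, -0.0, -178.3]
force: [-0.2, 0.8, -0.4]
opening: 0.0598
```

```bash
python3 - <<'E'
from h import *
snap('wrist','w4'); o=sensors.get_obs(); print(o['tool_pos'],o['force'],o['opening'],o['clock'])
E
```

```text
[ 0.53483306 -0.11658561  0.04276757] [-0.7231823  -0.56370029 -0.4371003 ] 0.060221840611284286 9.5
```

View pics/w4.png

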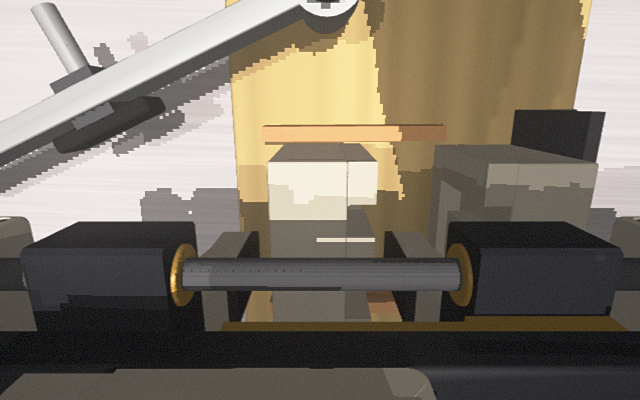

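move_arm(
  commands=[
    [6.0,0,0,-4,0,0,0],
    [6.0,0,0,-9,0,0,0],
    [6.0,0,0,-12.5,0,0,0],
    [3.0,1.3,-4.3,-12.5,0,0,0.18],
    [0.0,2.6,-8.6,-12.5,0,0,0.36],
    [0.0,3.9,-12.9,-12.5,0,0,0.54],
    [0.0,5.2,-17.2,-12.5,0,0,0.72],
    [0.0,6.57,-21.55,-12.5,0,0,0.9],
  ],
)

```text
clock: 10.5
tool_pos: [0.4749, -0.3352, 0.1678]
orientation: [180.0, 0.0, 129.8]
force: [-0.6, -0.3, 0.9]
opening: 0.0156
```

move_arm(
  commands=[
    [0.0,0,0,0,0,0,0.12],
    [0.0,0,0,0,0,0,0.238],
    [0.0,0,0,2,0,0,0.238],
    [0.0,0,0,4,0,0,0.238],
    [0.0,0,0,4,0,0,0.238],
    [0.0,0,0,4,0,0,0.238],
    [0.0,0,0,4,0,0,0.238],
    [0.0,0,0,4,0,0,0.238],
  ],
)

```text
clock: 11.5
tool_pos: [0.4757, -0.334, 0.1284]
orientation: [180.0, 0.0, 116.5]
force: [0.8, 0.2, -0.0]
opening: 0.0008
```

```bash
python3 - <<'E'
from h import *
snap('wrist','w5');snap('top','t5'); o=sensors.get_obs(); print(o['tool_pos'],o['orientation'],o['force'],o['opening'],o['clock'],o['joint_pos'])
im=load('t5')['im']; cv2.imwrite('pics/t5c.png',cv2.resize(im[140:260,280:440],(800,600),interpolation=cv2.INTER_CUBIC))
E
```

```text
[ 0.47557539 -0.33393988  0.12818495] [1.79971974e+02 2.86875336e-02 1.16450329e+02] [-0.21981051  0.02090779  0.30303691] 0.00034326399582693145 11.6 [-1.58017253e+01  1.53079592e+01 -1.75511532e+01  2.84641055e-03
 -5.71008538e+01 -1.37749483e+02]
```

View pics/t5c.png

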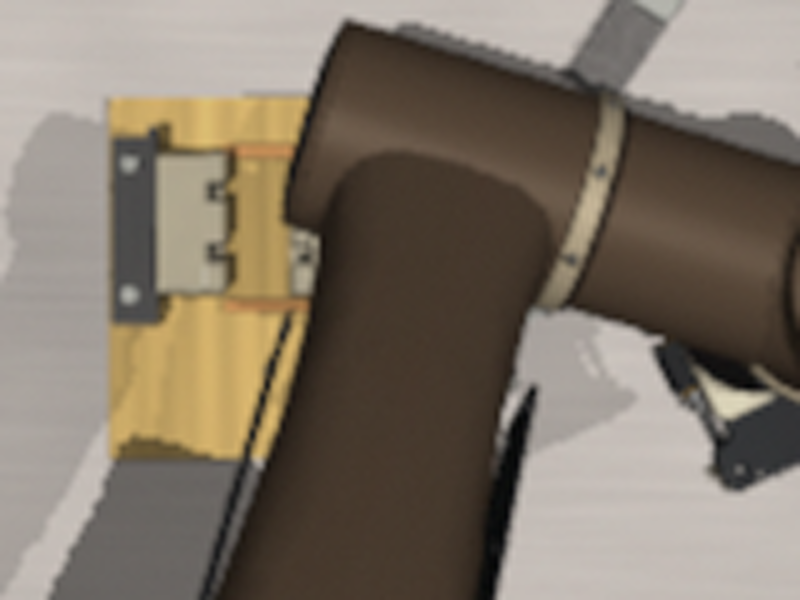

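View pics/w5.png

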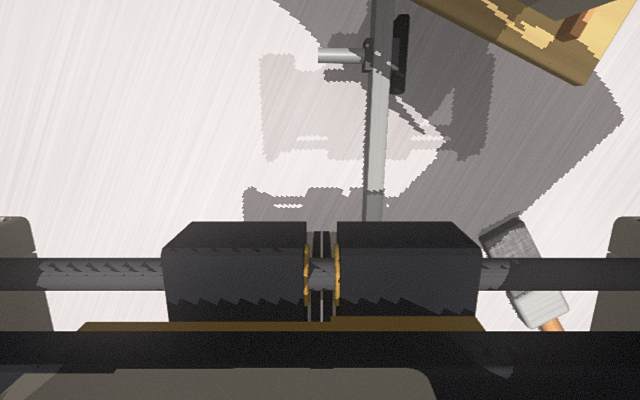

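```bash
python3 - <<'E'
from h import *
d=load('w5'); T=np.array([.4756,-.3339]); b=np.deg2rad(26.45); ty=np.array([np.cos(b),np.sin(b)]); tx=np.array([-ty[1],ty[0]])
for p in [(363,215),(383,215),(372,60),(395,60),(372,5),(318,55)]:
    X=ray(d,*p,.061)[:2]; print(p,X,'along push',(X-T)@ty,'to pin',(X-T)@tx)
pin=np.array([.4145,-.1185]); print('pin rel',(pin-T)@ty,(pin-T)@tx)
E
```

```text
(363, 215) [ 0.50722215 -0.33017903] along push 0.029969432713743936 to pin -0.010753562231146546
(383, 215) [ 0.52039688 -0.32361718] along push 0.0446878345236218 to pin -0.010746827068423786
(372, 60) [ 0.46192514 -0.23320425] along push 0.03260814154114761 to pin 0.09624626869494499
(395, 60) [ 0.47547861 -0.22645471] along push 0.04774923495304695 to pin 0.09625235182909243
(372, 5) [ 0.44625169 -0.20443648] along push 0.03138897830120695 to pin 0.12898395040241736
(318, 55) [ 0.42873781 -0.24629373] along push -0.0029355188110712638 to pin 0.09930914560260053
pin rel 0.04123848995033912 0.2200676190324596
```

move_arm(
  commands=[
    [0.0,0,0,2,0,0,0],
    [0.0,0,0,4,0,0,0],
    [0.0,0,0,6,0,0,0],
    [0.0,0,0,8,0,0,0],
    [0.0,0,0,9.3,0,0,0],
    [0.0,0,0,9.3,0,0,0],
    [0.0,0,0.4,9.3,0,0,0],
    [0.0,0,0.8,9.3,0,0,0],
  ],
)

```text
clock: 12.6
tool_pos: [0.4834, -0.3304, 0.0356]
orientation: [179.9, 0.1, 116.5]
force: [-0.9, 0.6, -0.0]
opening: 0.0001
```

```bash
python3 - <<'E'
from h import *
snap('wrist','w6');snap('scene','s6'); o=sensors.get_obs(); print(o['tool_pos'],o['orientation'],o['force'],o['opening'],o['clock'])
im=load('s6')['im']; cv2.imwrite('pics/s6c.png',cv2.resize(im[180:270,220:355],(800,533),interpolation=cv2.INTER_CUBIC))
E
```

```text
[ 0.48348936 -0.33027137  0.03542733] [1.79944482e+02 5.64513555e-02 1.16473928e+02] [-0.89149897  0.58232333  0.42944431] 0.00042090483968756454 12.7
```

View pics/s6c.png

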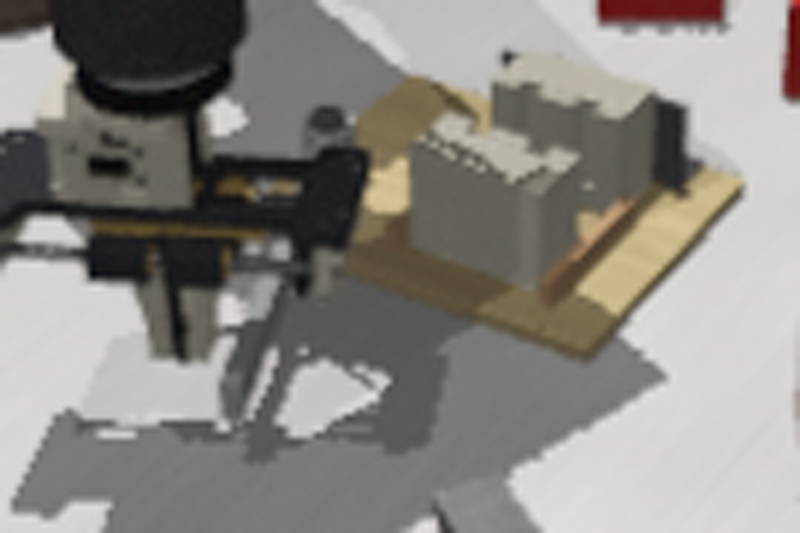

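View pics/w6.png

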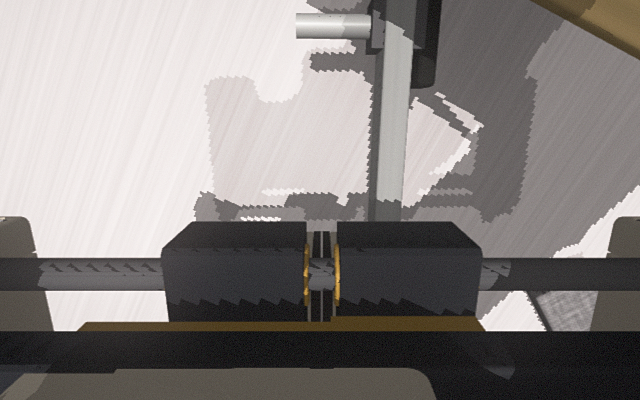

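```bash
cat > arc.py <<'E'
import sys, numpy as np
def arc(off0,off1,degs,r=.22):
    p0=np.array([-r,-off0])
    n=len(degs)
    for i,g in enumerate(degs):
        d=np.deg2rad(g); o=off1 if off0==off1 else off0+(off1-off0)*min(1,(i+1)/3)
        x,y=-r,-o
        p=np.array([x*np.cos(d)+y*np.sin(d), -x*np.sin(d)+y*np.cos(d)])-p0
        print('[0.0, %.2f, %.2f, 0, 0, 0, %.3f],'%(p[0]*100,p[1]*100,-d))
E
python3 - <<'E'
from arc import *
arc(.034,.027,[0,0,0,1.5,3,4.5,6,7.5]); print(); arc(.027,.027,np.arange(1,9)*1.75); print(); arc(.027,.027,np.arange(1,9)*1.0)
E
```

```text
[0.0, 0.00, 0.23, 0, 0, 0, -0.000],
[0.0, 0.00, 0.47, 0, 0, 0, -0.000],
[0.0, 0.00, 0.70, 0, 0, 0, -0.000],
[0.0, -0.06, 1.28, 0, 0, 0, -0.026],
[0.0, -0.11, 1.86, 0, 0, 0, -0.052],
[0.0, -0.14, 2.43, 0, 0, 0, -0.079],
[0.0, -0.16, 3.01, 0, 0, 0, -0.105],
[0.0, -0.16, 3.59, 0, 0, 0, -0.131],

[0.0, -0.07, 0.67, 0, 0, 0, -0.031],
[0.0, -0.12, 1.35, 0, 0, 0, -0.061],
[0.0, -0.15, 2.02, 0, 0, 0, -0.092],
[0.0, -0.17, 2.70, 0, 0, 0, -0.122],
[0.0, -0.15, 3.38, 0, 0, 0, -0.153],
[0.0, -0.12, 4.05, 0, 0, 0, -0.183],
[0.0, -0.07, 4.73, 0, 0, 0, -0.214],
[0.0, 0.00, 5.40, 0, 0, 0, -0.244],

[0.0, -0.04, 0.38, 0, 0, 0, -0.017],
[0.0, -0.08, 0.77, 0, 0, 0, -0.035],
[0.0, -0.11, 1.16, 0, 0, 0, -0.052],
[0.0, -0.13, 1.54, 0, 0, 0, -0.070],
[0.0, -0.15, 1.93, 0, 0, 0, -0.087],
[0.0, -0.16, 2.31, 0, 0, 0, -0.105],
[0.0, -0.17, 2.70, 0, 0, 0, -0.122],
[0.0, -0.16, 3.09, 0, 0, 0, -0.140],
```

move_arm(
  commands=[
    [0.0,0,0.15,0,0,0,0],
    [0.0,0,0.3,0,0,0,0],
    [0.0,0,0.45,0,0,0,0],
    [0.0,0,0.6,0,0,0,0],
    [0.0,0,0.75,0,0,0,0],
    [0.0,-0.04,1.1,0,0,0,-0.017],
    [0.0,-0.08,1.48,0,0,0,-0.035],
    [0.0,-0.11,1.86,0,0,0,-0.052],
  ],
)

```text
clock: 13.7
tool_pos: [0.4996, -0.3229, 0.0346]
orientation: [-180.0, -0.0, 119.5]
force: [-2.5, -1.2, -0.9]
opening: 0.0002
```

```bash
python3 - <<'E'
from h import *
snap('wrist','w7');o=sensors.get_obs(); print(o['tool_pos'],o['orientation'],o['force'],o['opening'],o['clock'])
E
```

```text
[ 0.50012296 -0.32282868  0.03467559] [-1.79988786e+02 -5.65135527e-03  1.19550727e+02] [-0.41274434  0.23347016  0.76472349] 0.00034863631469813283 13.75
```

View pics/w7.png

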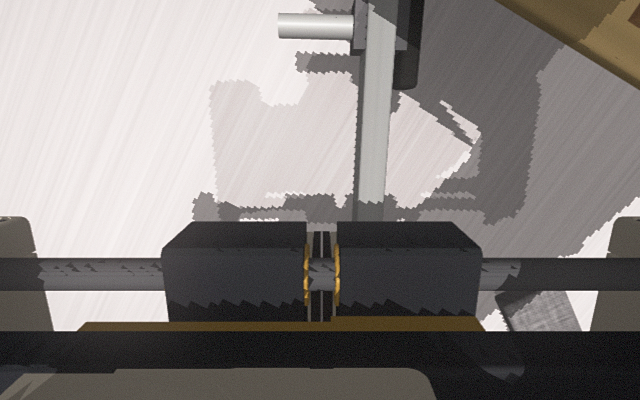

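```bash
cat > bar.py <<'E'
from h import *
import sys
def bar(f,T,yaw,pts,z=.061):
    d=load(f); b=np.deg2rad(yaw-90); ty=np.array([np.cos(b),np.sin(b)]); tx=np.array([np.cos(np.deg2rad(yaw)),np.sin(np.deg2rad(yaw))])
    P=[ray(d,*p,z)[:2] for p in pts]
    for p,X in zip(pts,P): print(p,np.round(X,4),'push',round((X-T)@ty,4),'pinward',round((X-T)@tx,4))
    e=P[1]-P[0]; print('bar dir (away from pin)',np.degrees(np.arctan2(-e[1],-e[0])))
E
python3 - <<'E'
from bar import *
bar('w7',np.array([.5001,-.3228]),119.55,[(357,212),(354,60),(364,52)])
bar('w7',np.array([.5001,-.3228]),119.55,[(384,212),(393,60)])
E
```

```text
(357, 212) [ 0.5028 -0.2972] push 0.015 pinward 0.021
(354, 60) [ 0.4683 -0.2422] push 0.0121 pinward 0.0858
(364, 52) [ 0.4703 -0.2376] push 0.0161 pinward 0.0888
bar dir (away from pin) -57.92612244720953
(384, 212) [ 0.5135 -0.2911] push 0.0272 pinward 0.021
(393, 60) [ 0.4822 -0.2344] push 0.028 pinward 0.0858
bar dir (away from pin) -61.13224595898843
```

move_arm(
  commands=[
    [0.0,-0.07,0.67,0,0,0,-0.031],
    [0.0,-0.12,1.35,0,0,0,-0.061],
    [0.0,-0.15,2.02,0,0,0,-0.092],
    [0.0,-0.17,2.7,0,0,0,-0.122],
    [0.0,-0.15,3.38,0,0,0,-0.153],
    [0.0,-0.12,4.05,0,0,0,-0.183],
    [0.0,-0.07,4.73,0,0,0,-0.214],
    [0.0,0.0,5.4,0,0,0,-0.244],
  ],
)

```text
clock: 14.75
tool_pos: [0.547, -0.2962, 0.0347]
orientation: [-180.0, -0.0, 133.5]
force: [-1.8, -1.3, -0.1]
opening: 0.0004
```

move_arm(
  commands=[
    [0.0,-0.07,0.67,0,0,0,-0.031],
    [0.0,-0.12,1.35,0,0,0,-0.061],
    [0.0,-0.15,2.02,0,0,0,-0.092],
    [0.0,-0.17,2.7,0,0,0,-0.122],
    [0.0,-0.15,3.38,0,0,0,-0.153],
    [0.0,-0.12,4.05,0,0,0,-0.183],
    [0.0,-0.07,4.73,0,0,0,-0.214],
    [0.0,0.0,5.4,0,0,0,-0.244],
  ],
)

```text
clock: 15.75
tool_pos: [0.5862, -0.259, 0.0348]
orientation: [-180.0, 0.0, 147.5]
force: [-1.6, -0.5, -1.0]
opening: 0.0002
```

```bash
python3 - <<'E'
from h import *
snap('wrist','w8');snap('scene','s8');o=sensors.get_obs(); print(o['tool_pos'],o['orientation'],o['force'],o['opening'],o['clock'])
im=load('s8')['im']; cv2.imwrite('pics/s8c.png',cv2.resize(im[180:270,220:355],(800,533),interpolation=cv2.INTER_CUBIC))
E
```

```text
[ 0.586906   -0.25882836  0.03491511] [1.79973534e+02 5.22821429e-02 1.47493320e+02] [ 0.05065517 -0.07871326 -0.80597621] 0.0005740967781738969 15.85
```

View pics/w8.png

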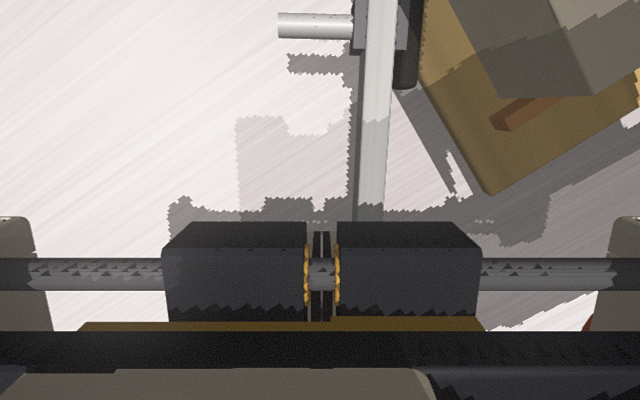

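View pics/s8c.png

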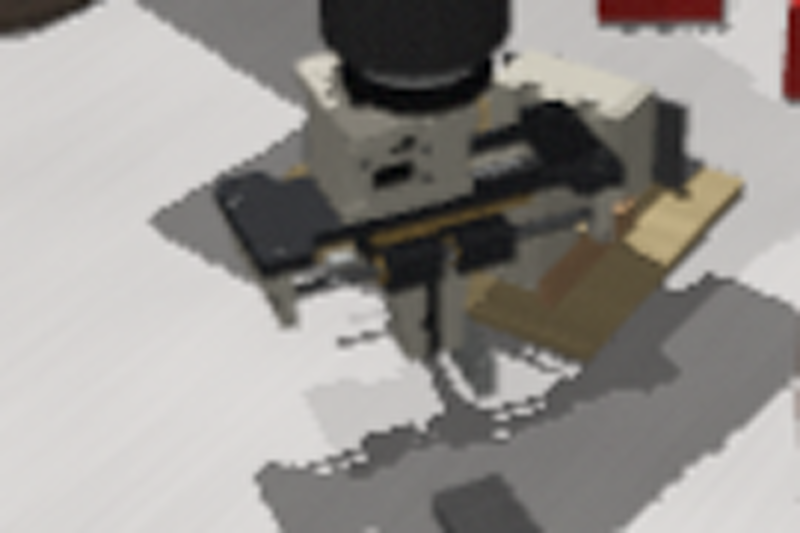

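move_arm(
  commands=[
    [0.0,-0.04,0.38,0,0,0,-0.017],
    [0.0,-0.08,0.77,0,0,0,-0.035],
    [0.0,-0.11,1.16,0,0,0,-0.052],
    [0.0,-0.13,1.54,0,0,0,-0.07],
    [0.0,-0.15,1.93,0,0,0,-0.087],
    [0.0,-0.16,2.31,0,0,0,-0.105],
    [0.0,-0.17,2.7,0,0,0,-0.122],
    [0.0,-0.16,3.09,0,0,0,-0.14],
  ],
)

```text
clock: 16.85
tool_pos: [0.6042, -0.234, 0.0349]
orientation: [180.0, 0.0, 155.5]
force: [0.1, -2.5, 0.0]
opening: 0.0006
```

```bash
python3 - <<'E'
from arc import *
arc(.027,.027,np.arange(1,9)*.5)
E
```

```text
[0.0, -0.02, 0.19, 0, 0, 0, -0.009],
[0.0, -0.04, 0.38, 0, 0, 0, -0.017],
[0.0, -0.06, 0.58, 0, 0, 0, -0.026],
[0.0, -0.08, 0.77, 0, 0, 0, -0.035],
[0.0, -0.10, 0.96, 0, 0, 0, -0.044],
[0.0, -0.11, 1.16, 0, 0, 0, -0.052],
[0.0, -0.12, 1.35, 0, 0, 0, -0.061],
[0.0, -0.13, 1.54, 0, 0, 0, -0.070],
```

move_arm(
  commands=[
    [0.0,-0.02,0.19,0,0,0,-0.009],
    [0.0,-0.04,0.38,0,0,0,-0.017],
    [0.0,-0.06,0.58,0,0,0,-0.026],
    [0.0,-0.08,0.77,0,0,0,-0.035],
    [0.0,-0.1,0.96,0,0,0,-0.044],
    [0.0,-0.11,1.16,0,0,0,-0.052],
    [0.0,-0.12,1.35,0,0,0,-0.061],
    [0.0,-0.13,1.54,0,0,0,-0.07],
  ],
)

```text
clock: 17.85
tool_pos: [0.6117, -0.2206, 0.0348]
orientation: [180.0, 0.0, 159.5]
force: [2.2, -1.6, 1.0]
opening: 0.0003
```

move_arm(
  commands=[
    [0.0,-0.02,0.19,0,0,0,-0.009],
    [0.0,-0.04,0.38,0,0,0,-0.017],
    [0.0,-0.06,0.58,0,0,0,-0.026],
    [0.0,-0.08,0.77,0,0,0,-0.035],
    [0.0,-0.1,0.96,0,0,0,-0.044],
    [0.0,-0.11,1.16,0,0,0,-0.052],
    [0.0,-0.12,1.35,0,0,0,-0.061],
    [0.0,-0.13,1.54,0,0,0,-0.07],
  ],
)

```text
clock: 18.85
tool_pos: [0.6183, -0.2067, 0.0348]
orientation: [180.0, 0.0, 163.5]
force: [0.8, -2.3, 1.0]
opening: 0.0004
```

```bash
python3 - <<'E'
from h import *
snap('wrist','w9');snap('scene','s9');o=sensors.get_obs(); print(o['tool_pos'],o['orientation'],o['force'],o['opening'],o['clock'])
im=load('s9')['im']; cv2.imwrite('pics/s9c.png',cv2.resize(im[180:270,220:355],(800,533),interpolation=cv2.INTER_CUBIC))
E
```

```text
[ 0.6182211  -0.20652765  0.0347403 ] [ 1.79991897e+02 -1.58753459e-03  1.63458586e+02] [ 0.1844428  -0.75420841  0.21049438] 0.0006313712007823018 18.95
```

View pics/w9.png

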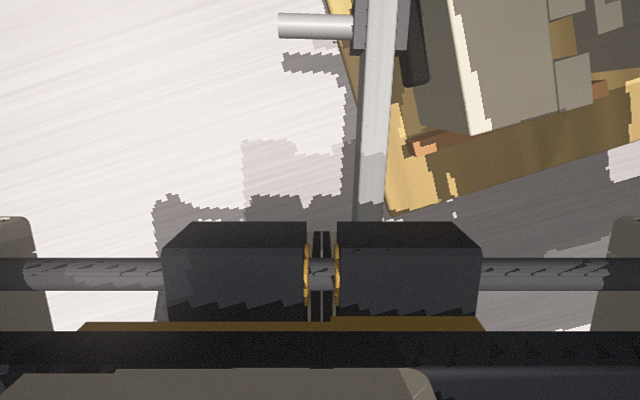

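View pics/s9c.png

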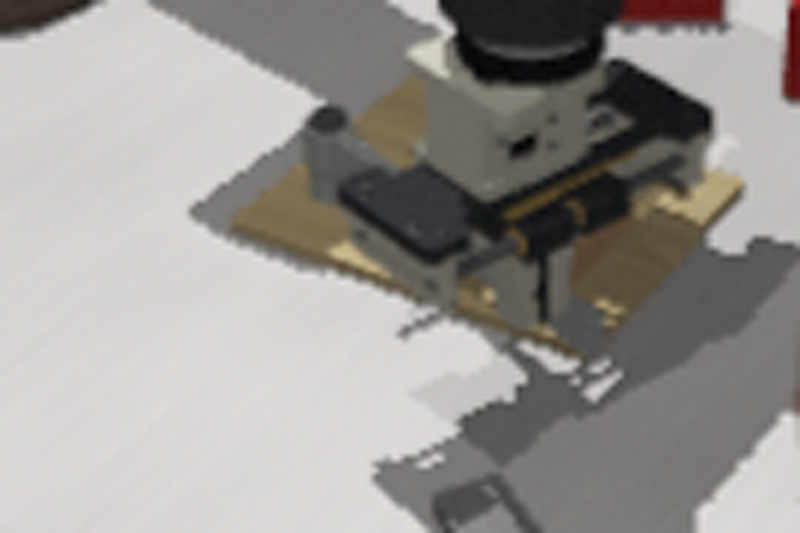

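The foot at (412,60) is just short of the loose half's back face. The push force is about 2 N, which is the pin alone. Continuing slowly.

move_arm(
  commands=[
    [0.0,-0.02,0.19,0,0,0,-0.009],
    [0.0,-0.04,0.38,0,0,0,-0.017],
    [0.0,-0.06,0.58,0,0,0,-0.026],
    [0.0,-0.08,0.77,0,0,0,-0.035],
    [0.0,-0.1,0.96,0,0,0,-0.044],
    [0.0,-0.11,1.16,0,0,0,-0.052],
    [0.0,-0.12,1.35,0,0,0,-0.061],
    [0.0,-0.13,1.54,0,0,0,-0.07],
  ],
)

```text
clock: 19.95
tool_pos: [0.6238, -0.1923, 0.0347]
orientation: [180.0, -0.0, 167.5]
force: [0.2, -2.4, 0.4]
opening: 0.0005
```

move_arm(
  commands=[
    [0.0,-0.02,0.19,0,0,0,-0.009],
    [0.0,-0.04,0.38,0,0,0,-0.017],
    [0.0,-0.06,0.58,0,0,0,-0.026],
    [0.0,-0.08,0.77,0,0,0,-0.035],
    [0.0,-0.1,0.96,0,0,0,-0.044],
    [0.0,-0.11,1.16,0,0,0,-0.052],
    [0.0,-0.12,1.35,0,0,0,-0.061],
    [0.0,-0.13,1.54,0,0,0,-0.07],
  ],
)

```text
clock: 20.95
tool_pos: [0.6285, -0.1775, 0.0348]
orientation: [-180.0, 0.0, 171.5]
force: [0.3, -4.2, -0.3]
opening: 0.0003
```

```bash
python3 - <<'E'
from h import *
snap('wrist','w10');o=sensors.get_obs(); print(o['tool_pos'],o['orientation'],o['force'],o['opening'],o['clock'])
E
```

```text
[ 0.62852865 -0.17732058  0.03474715] [1.79994920e+02 2.30065050e-03 1.71512891e+02] [ 1.18083803 -2.7848249   0.00452617] 0.00047396459650264297 21.0
```

View pics/w10.png

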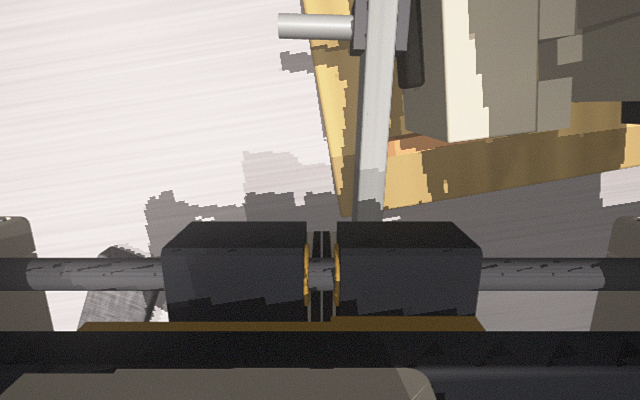

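move_arm(
  commands=[
    [0.0,-0.02,0.19,0,0,0,-0.009],
    [0.0,-0.04,0.38,0,0,0,-0.017],
    [0.0,-0.06,0.58,0,0,0,-0.026],
    [0.0,-0.08,0.77,0,0,0,-0.035],
    [0.0,-0.1,0.96,0,0,0,-0.044],
    [0.0,-0.11,1.16,0,0,0,-0.052],
    [0.0,-0.12,1.35,0,0,0,-0.061],
    [0.0,-0.13,1.54,0,0,0,-0.07],
  ],
)

```text
clock: 22.0
tool_pos: [0.6321, -0.1625, 0.0348]
orientation: [180.0, 0.0, 175.5]
force: [1.6, -3.5, -0.1]
opening: 0.0005
```

```bash
python3 - <<'E'
from h import *
snap('wrist','w11');snap('top','t11');o=sensors.get_obs(); print(o['tool_pos'],o['orientation'],o['force'],o['opening'],o['clock'])
im=load('t11')['im']; cv2.imwrite('pics/t11c.png',cv2.resize(im[140:260,280:440],(800,600),interpolation=cv2.INTER_CUBIC))
E
```

```text
[ 0.63209216 -0.16230199  0.03477221] [1.79991033e+02 5.48153748e-03 1.75490655e+02] [ 2.29251321 -2.4559754  -0.1000333 ] 0.0003827564791338885 22.1
```

View pics/w11.png

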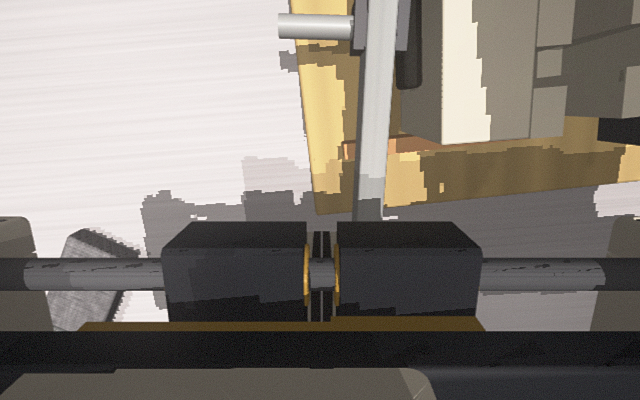

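View pics/t11c.png

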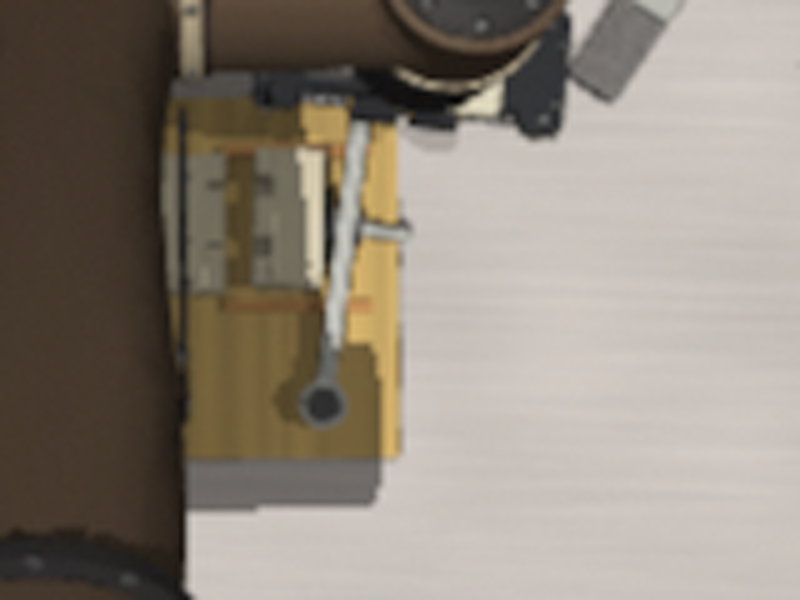

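Top view: the gap between the halves spans crop columns 226–252, about 17 mm, so the push point has about 31 mm to go. The bar stays in contact and the block stays straight between the rails.

move_arm(
  commands=[
    [0.0,-0.02,0.19,0,0,0,-0.009],
    [0.0,-0.04,0.38,0,0,0,-0.017],
    [0.0,-0.06,0.58,0,0,0,-0.026],
    [0.0,-0.08,0.77,0,0,0,-0.035],
    [0.0,-0.1,0.96,0,0,0,-0.044],
    [0.0,-0.11,1.16,0,0,0,-0.052],
    [0.0,-0.12,1.35,0,0,0,-0.061],
    [0.0,-0.13,1.54,0,0,0,-0.07],
  ],
)

```text
clock: 23.1
tool_pos: [0.6346, -0.1472, 0.0348]
orientation: [-180.0, 0.0, 179.5]
force: [2.1, -3.0, -0.2]
opening: 0.0004
```

```bash
python3 - <<'E'
from h import *
snap('top','t12');o=sensors.get_obs(); print(o['tool_pos'],o['orientation'],o['force'],o['opening'],o['clock'])
im=load('t12')['im']; cv2.imwrite('pics/t12c.png',cv2.resize(im[155:215,295:375],(800,600),interpolation=cv2.INTER_CUBIC))
from arc import *
arc(.027,.027,np.arange(1,9)*.25)
E
```

```text
[ 0.63460884 -0.14701906  0.03477946] [1.79995824e+02 7.23602158e-03 1.79536733e+02] [ 1.37907682 -1.65418047  0.86395445] 0.000434470384202044 23.15
[0.0, -0.01, 0.10, 0, 0, 0, -0.004],
[0.0, -0.02, 0.19, 0, 0, 0, -0.009],
[0.0, -0.03, 0.29, 0, 0, 0, -0.013],
[0.0, -0.04, 0.38, 0, 0, 0, -0.017],
[0.0, -0.05, 0.48, 0, 0, 0, -0.022],
[0.0, -0.06, 0.58, 0, 0, 0, -0.026],
[0.0, -0.07, 0.67, 0, 0, 0, -0.031],
[0.0, -0.08, 0.77, 0, 0, 0, -0.035],
```

View pics/t12c.png

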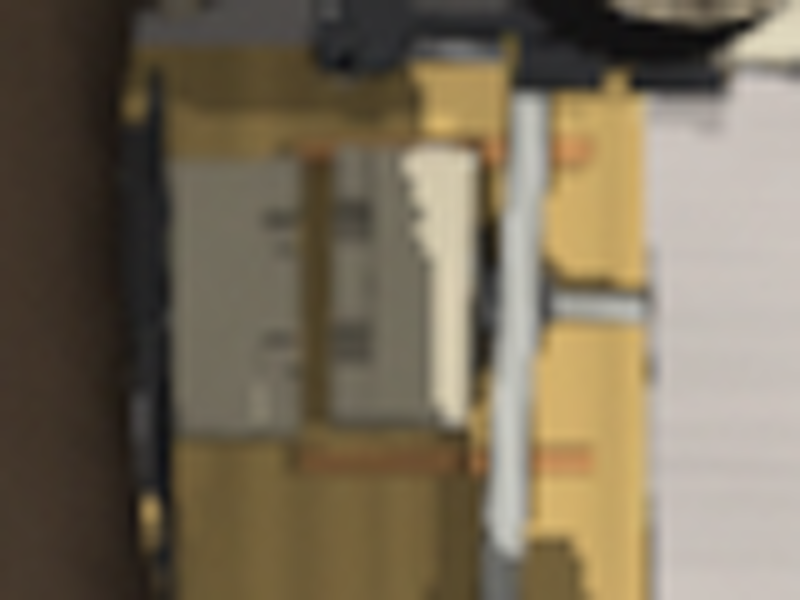

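move_arm(
  commands=[
    [0.0,-0.01,0.1,0,0,0,-0.004],
    [0.0,-0.02,0.19,0,0,0,-0.009],
    [0.0,-0.03,0.29,0,0,0,-0.013],
    [0.0,-0.04,0.38,0,0,0,-0.017],
    [0.0,-0.05,0.48,0,0,0,-0.022],
    [0.0,-0.06,0.58,0,0,0,-0.026],
    [0.0,-0.07,0.67,0,0,0,-0.031],
    [0.0,-0.08,0.77,0,0,0,-0.035],
  ],
)

```text
clock: 24.15
tool_pos: [0.6354, -0.1396, 0.0348]
orientation: [180.0, 0.0, -178.5]
force: [2.0, -2.5, 0.9]
opening: 0.0007
```

```bash
python3 - <<'E'
from h import *
snap('top','t13');o=sensors.get_obs(); print(o['tool_pos'],o['orientation'],o['force'],o['opening'],o['clock'])
im=load('t13')['im']; cv2.imwrite('pics/t13c.png',cv2.resize(im[155:215,295:375],(800,600),interpolation=cv2.INTER_CUBIC))
E
```

```text
[ 0.63542237 -0.13949224  0.0347629 ] [ 1.79998272e+02  2.12162198e-03 -1.78492808e+02] [ 2.54685155 -2.29065568 -0.68791868] 0.00013955180809476647 24.2
```

View pics/t13c.png

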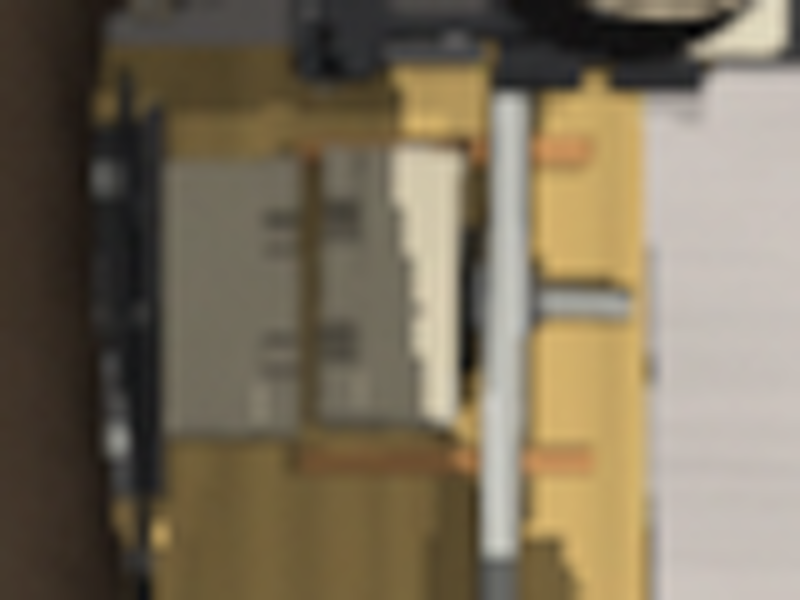

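move_arm(
  commands=[
    [0.0,-0.01,0.07,0,0,0,-0.003],
    [0.0,-0.02,0.14,0,0,0,-0.006],
    [0.0,-0.03,0.21,0,0,0,-0.01],
    [0.0,-0.03,0.28,0,0,0,-0.013],
    [0.0,-0.04,0.35,0,0,0,-0.016],
    [0.0,-0.05,0.42,0,0,0,-0.019],
    [0.0,-0.05,0.49,0,0,0,-0.022],
    [0.0,-0.06,0.55,0,0,0,-0.025],
  ],
)

```text
clock: 25.2
tool_pos: [0.6358, -0.1341, 0.0348]
orientation: [180.0, 0.0, -177.1]
force: [2.2, -3.1, -0.5]
opening: 0.0005
```

```bash
python3 - <<'E'
from h import *
snap('top','t14');o=sensors.get_obs(); print(o['tool_pos'],o['orientation'],o['force'],o['opening'],o['clock'])
im=load('t14')['im']; cv2.imwrite('pics/t14c.png',cv2.resize(im[155:215,295:375],(800,600),interpolation=cv2.INTER_CUBIC))
E
```

```text
[ 0.63589407 -0.13399979  0.03476558] [ 1.79996564e+02  3.94287946e-03 -1.77066969e+02] [ 2.10606619 -1.97597337 -0.02279297] 0.00024278490900374447 25.25
```

View pics/t14c.png

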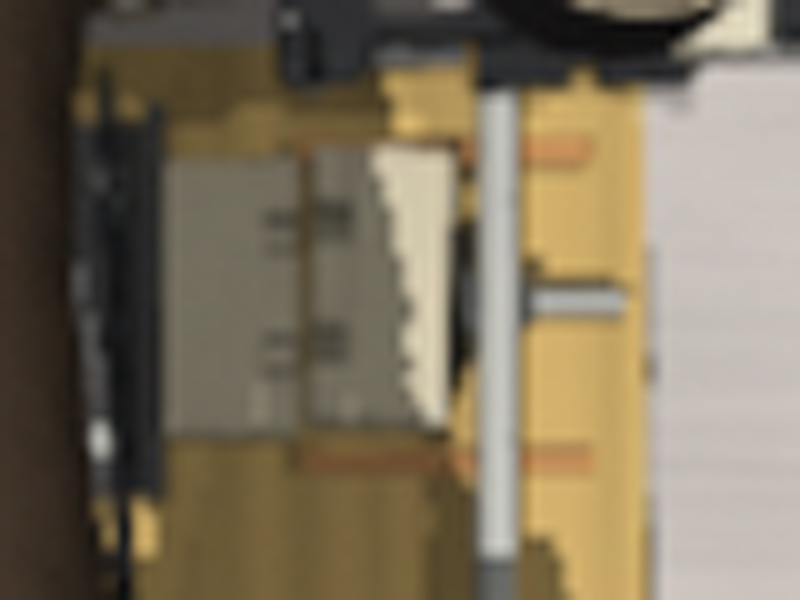

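move_arm(
  commands=[
    [0.0,0,0.04,0,0,0,0],
    [0.0,0,0.08,0,0,0,0],
    [0.0,0,0.12,0,0,0,0],
    [0.0,0,0.16,0,0,0,0],
    [0.0,0,0.2,0,0,0,0],
    [0.0,0,0.24,0,0,0,0],
    [0.0,0,0.28,0,0,0,0],
    [0.0,0,0.32,0,0,0,0],
  ],
)

```text
clock: 26.25
tool_pos: [0.6357, -0.1309, 0.0348]
orientation: [180.0, -0.0, -177.1]
force: [1.1, -2.4, 0.7]
opening: 0.0003
```

move_arm(
  commands=[
    [0.0,0,0.03,0,0,0,0],
    [0.0,0,0.06,0,0,0,0],
    [0.0,0,0.09,0,0,0,0],
    [0.0,0,0.12,0,0,0,0],
    [0.0,0,0.15,0,0,0,0],
    [0.0,0,0.18,0,0,0,0],
    [0.0,0,0.2,0,0,0,0],
    [0.0,0,0.2,0,0,0,0],
  ],
)

```text
clock: 27.25
tool_pos: [0.6356, -0.129, 0.0348]
orientation: [-180.0, 0.0, -177.1]
force: [3.1, -3.2, 0.4]
opening: 0.0005
```

```bash
python3 - <<'E'
from h import *
snap('top','t15');o=sensors.get_obs(); print(o['tool_pos'],o['orientation'],o['force'],o['opening'],o['clock'])
im=load('t15')['im']; cv2.imwrite('pics/t15c.png',cv2.resize(im[155:215,295:375],(800,600),interpolation=cv2.INTER_CUBIC))
E
```

```text
[ 0.63562619 -0.12900404  0.03479226] [-1.79998393e+02  4.95548305e-03 -1.77089937e+02] [ 2.49811674 -3.35454414  0.47247325] 0.0006251006854973989 27.3
```

View pics/t15c.png

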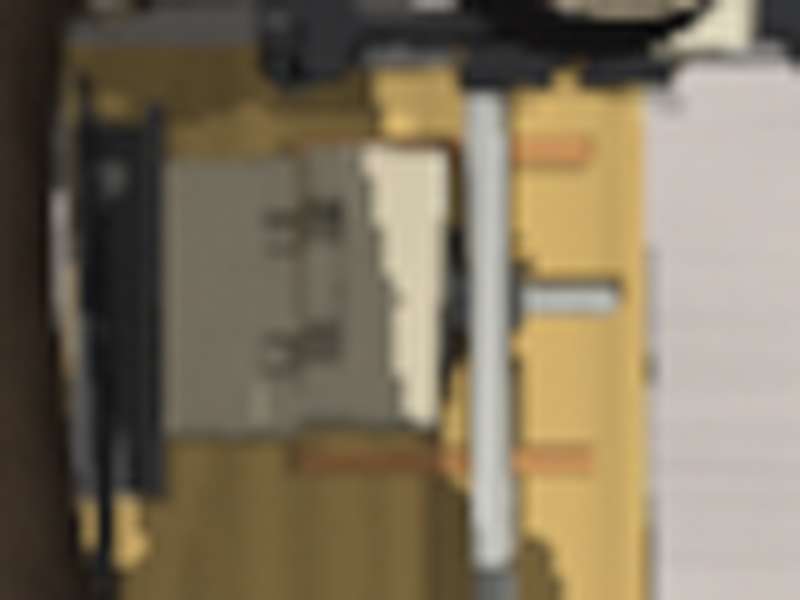

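move_arm(
  commands=[
    [0.0,0,0.03,0,0,0,0],
    [0.0,0,0.06,0,0,0,0],
    [0.0,0,0.09,0,0,0,0],
    [0.0,0,0.12,0,0,0,0],
    [0.0,0,0.15,0,0,0,0],
    [0.0,0,0.18,0,0,0,0],
    [0.0,0,0.2,0,0,0,0],
    [0.0,0,0.2,0,0,0,0],
  ],
)

```text
clock: 28.3
tool_pos: [0.6355, -0.1269, 0.0348]
orientation: [180.0, 0.0, -177.1]
force: [2.9, -3.9, 0.5]
opening: 0.0004
```

move_arm(
  commands=[
    [0.0,0,0.03,0,0,0,0],
    [0.0,0,0.06,0,0,0,0],
    [0.0,0,0.09,0,0,0,0],
    [0.0,0,0.12,0,0,0,0],
    [0.0,0,0.15,0,0,0,0],
    [0.0,0,0.18,0,0,0,0],
    [0.0,0,0.2,0,0,0,0],
    [0.0,0,0.2,0,0,0,0],
  ],
)

```text
clock: 29.3
tool_pos: [0.6354, -0.1252, 0.0348]
orientation: [-180.0, 0.0, -177.1]
force: [4.0, -5.9, -0.5]
opening: 0.0002
```

move_arm(
  commands=[
    [0.0,-0.02,0.02,0,0,0,0],
    [0.0,-0.04,0.04,0,0,0,0],
    [0.0,-0.06,0.06,0,0,0,0],
    [0.0,-0.08,0.08,0,0,0,0],
    [0.0,-0.1,0.1,0,0,0,0],
    [0.0,-0.1,0.12,0,0,0,0],
    [0.0,-0.1,0.12,0,0,0,0],
    [0.0,-0.1,0.12,0,0,0,0],
  ],
)

```text
clock: 30.3
tool_pos: [0.6355, -0.1244, 0.0347]
orientation: [-180.0, -0.1, -177.1]
force: [2.2, -6.8, 1.8]
opening: 0.0003
```

```bash
python3 - <<'E'
from h import *
snap('top','t16');o=sensors.get_obs(); print(o['tool_pos'],o['orientation'],o['force'],o['opening'],o['clock'])
im=load('t16')['im']; cv2.imwrite('pics/t16c.png',cv2.resize(im[155:215,295:375],(800,600),interpolation=cv2.INTER_CUBIC))
E
```

```text
[ 0.63550768 -0.12444833  0.03472775] [-1.79963457e+02 -8.54001635e-02 -1.77095590e+02] [ 0.71159688 -6.73792943  1.52160753] 0.0005751359208644045 30.35
```

View pics/t16c.png

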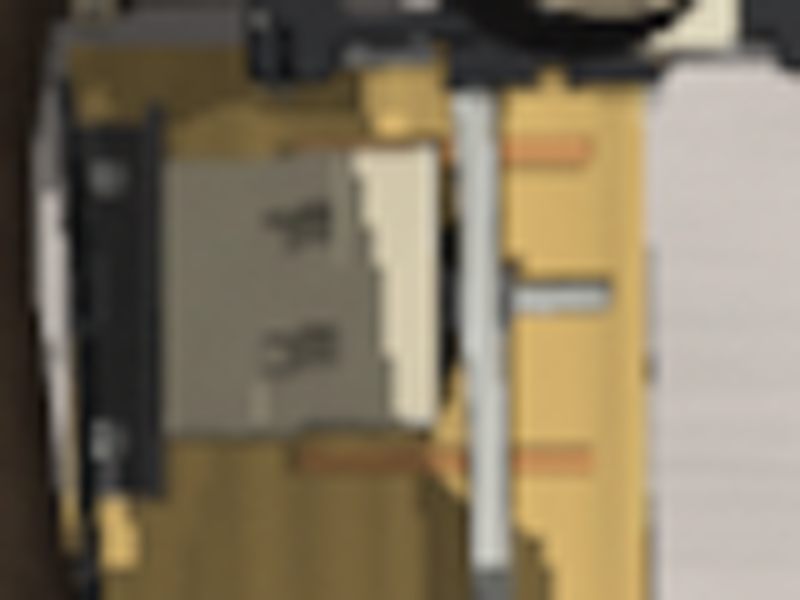

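The top view shows no gap between the halves and the force is climbing at rest, so the mould is shut. Raising the force to about 10 N in small steps.

move_arm(
  commands=[
    [0.0,-0.01,0.02,0,0,0,0],
    [0.0,-0.01,0.04,0,0,0,0],
    [0.0,-0.02,0.06,0,0,0,0],
    [0.0,-0.02,0.08,0,0,0,0],
    [0.0,-0.03,0.1,0,0,0,0],
    [0.0,-0.03,0.12,0,0,0,0],
    [0.0,-0.03,0.14,0,0,0,0],
    [0.0,-0.03,0.14,0,0,0,0],
  ],
)

```text
clock: 31.35
tool_pos: [0.6355, -0.1235, 0.0348]
orientation: [-179.9, -0.1, -177.1]
force: [0.6, -7.9, 1.6]
opening: 0.0002
```

move_arm(
  commands=[
    [0.0,-0.01,0.03,0,0,0,0],
    [0.0,-0.01,0.06,0,0,0,0],
    [0.0,-0.01,0.09,0,0,0,0],
    [0.0,-0.01,0.12,0,0,0,0],
    [0.0,-0.01,0.15,0,0,0,0],
    [0.0,-0.01,0.17,0,0,0,0],
    [0.0,-0.01,0.17,0,0,0,0],
    [0.0,-0.01,0.17,0,0,0,0],
  ],
)

```text
clock: 32.35
tool_pos: [0.6354, -0.1223, 0.0347]
orientation: [-179.9, -0.1, -177.1]
force: [1.4, -11.1, 0.9]
opening: 0.0005
```

move_arm(
  commands=[
    [0.0,0,-0.02,0,0,0,0],
    [0.0,0,-0.02,0,0,0,0],
    [0.0,0,-0.02,0,0,0,0],
    [0.0,0,-0.02,0,0,0,0],
    [0.0,0,-0.02,0,0,0,0],
    [0.0,0,-0.02,0,0,0,0],
    [0.0,0,-0.02,0,0,0,0],
    [0.0,0,-0.02,0,0,0,0],
  ],
)

```text
clock: 33.35
tool_pos: [0.6354, -0.1223, 0.0347]
orientation: [-179.9, -0.1, -177.1]
force: [1.0, -9.6, 1.9]
opening: 0.0003
```

```bash
python3 - <<'E'
from h import *
snap('top','t17');o=sensors.get_obs(); print(o['tool_pos'],o['orientation'],o['force'],o['opening'],o['clock'])
im=load('t17')['im']; cv2.imwrite('pics/t17c.png',cv2.resize(im[155:215,295:375],(800,600),interpolation=cv2.INTER_CUBIC))
E
```

```text
[ 0.63543271 -0.12230468  0.03472219] [-1.79920768e+02 -1.25297576e-01 -1.77100740e+02] [ 0.93412283 -9.78373727  0.95706479] 0.00043809651078993413 33.4
```

View pics/t17c.png

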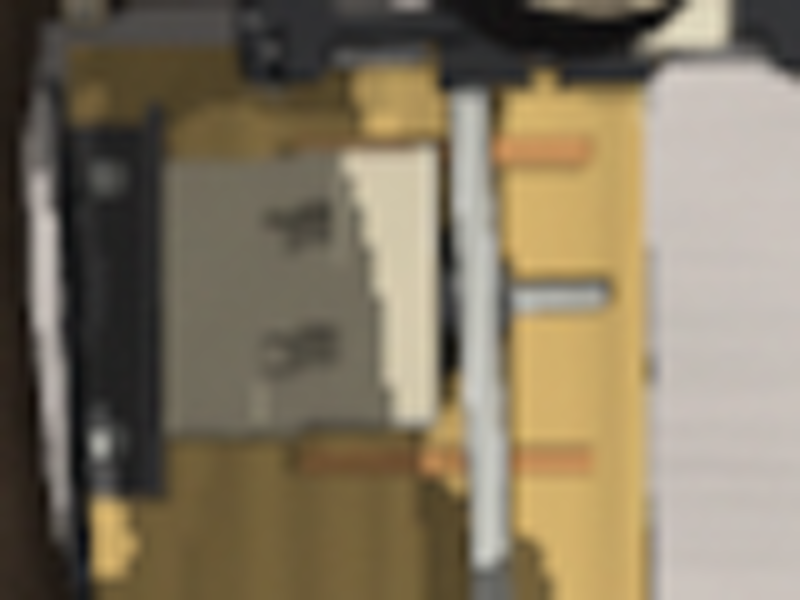

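Held at about 10 N for a second with the block end unmoved, so the halves are flush. Backing off slowly, then up.

move_arm(
  commands=[
    [0.0,0,-0.1,0,0,0,0],
    [0.0,0,-0.2,0,0,0,0],
    [0.0,0,-0.3,0,0,0,0],
    [0.0,0,-0.45,0,0,0,0],
    [0.0,0,-0.6,0,0,0,0],
    [0.0,0,-1.0,0,0,0,0],
    [0.0,0,-2.0,0,0,0,0],
    [0.0,0,-3.0,0,0,0,0],
  ],
)

```text
clock: 34.4
tool_pos: [0.6381, -0.1513, 0.0346]
orientation: [180.0, -0.0, -177.1]
force: [0.0, -0.5, 0.1]
opening: 0.0001
```

move_arm(
  commands=[
    [0.0,0,0,0,0,0,0],
    [0.0,0,0,-2,0,0,0],
    [0.0,0,0,-6,0,0,0],
    [0.0,0,0,-10,0,0,0],
    [0.0,0,-4,-14,0,0,0],
    [0.0,0,-9,-16,0,0,0],
    [0.0,0,-14,-16,0,0,0],
    [0.0,0,-19,-16,0,0,0],
  ],
)

```text
clock: 35.4
tool_pos: [0.6478, -0.3419, 0.1953]
orientation: [180.0, 0.1, -177.1]
force: [1.4, -0.7, -0.5]
opening: 0.0004
```

```bash
python3 - <<'E'
from h import *
snap('top','t18');snap('scene','s18');o=sensors.get_obs(); print(o['tool_pos'],o['force'],o['clock'])
im=load('t18')['im']; cv2.imwrite('pics/t18c.png',cv2.resize(im[150:240,295:415],(800,600),interpolation=cv2.INTER_CUBIC))
E
```

```text
[ 0.64682396 -0.3449967   0.19376091] [ 0.36518833 -0.22924052 -0.41017989] 35.5
```

View pics/t18c.png

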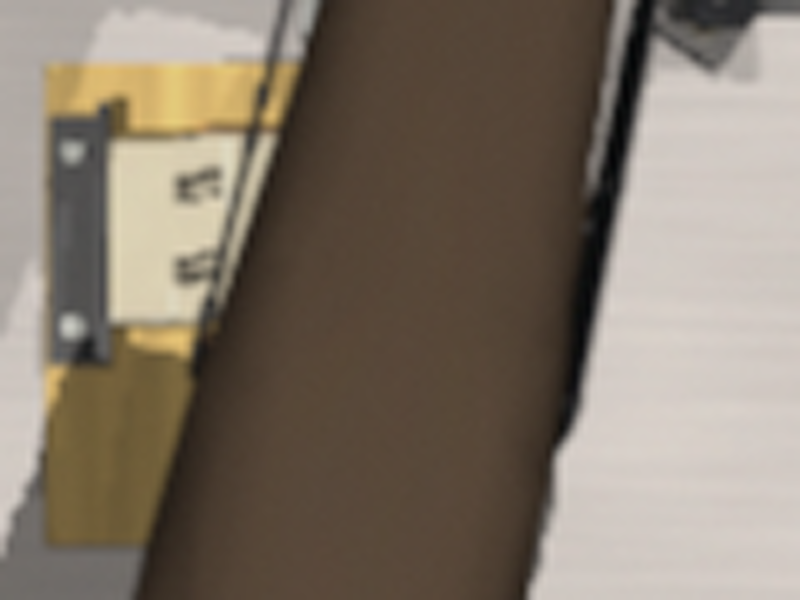

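View pics/s18.png

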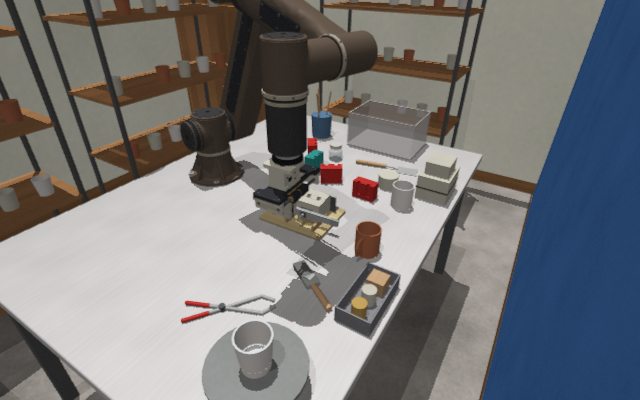

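move_arm(
  commands=[
    [0.0,3,-4,-0.5,0,0,0],
    [0.0,6,-8,-1,0,0,0],
    [0.0,9,-12,-1,0,0,0],
    [0.0,12,-16,-1,0,0,0],
    [0.0,15,-20,-1,0,0,0],
    [0.0,18,-24,-1,0,0,0],
    [0.0,20,-27,-1,0,0,0],
    [0.0,20,-27,-1,0,0,0],
  ],
)

```text
clock: 36.5
tool_pos: [0.4597, -0.6221, 0.204]
orientation: [180.0, -0.0, -177.3]
force: [0.1, -0.1, -0.3]
opening: 0.0005
```

```bash
python3 - <<'E'
from m import *
snap('top','t19');snap('scene','s19');o=sensors.get_obs(); print(o['tool_pos'],o['force'],o['clock'])
d=load('t19');im=d['im']; cv2.imwrite('pics/t19c.png',cv2.resize(im[150:240,295:415],(800,600),interpolation=cv2.INTER_CUBIC))
s=load('s19')['im']; cv2.imwrite('pics/s19c.png',cv2.resize(s[165:255,245:380],(800,533),interpolation=cv2.INTER_CUBIC))
e=load('top0')['im']; df=cv2.absdiff(e,im).max(2); cv2.imwrite('pics/diff.png',np.where(df[...,None]>40,im,im//4))
E
```

```text
[ 0.46152287 -0.62017674  0.20432803] [-0.24660637 -0.25707327 -0.12066286] 36.6
```

View pics/t19c.png

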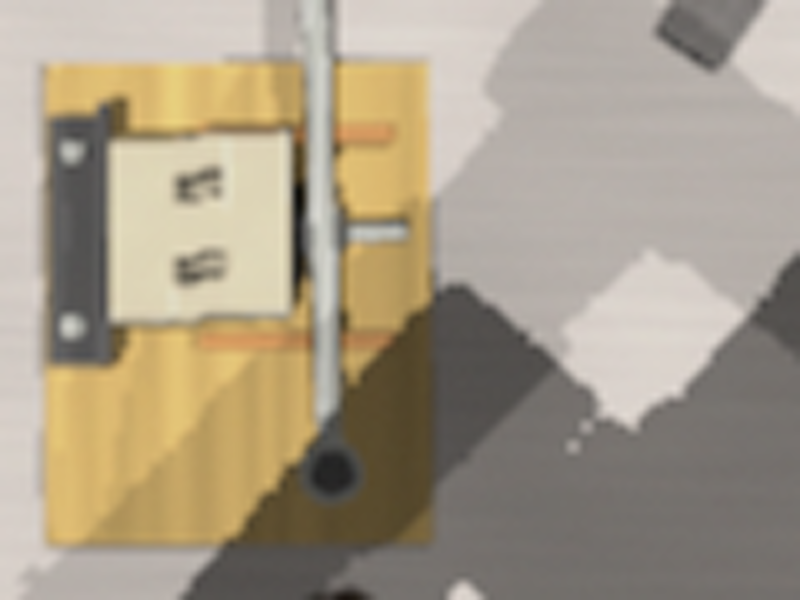

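View pics/s19c.png

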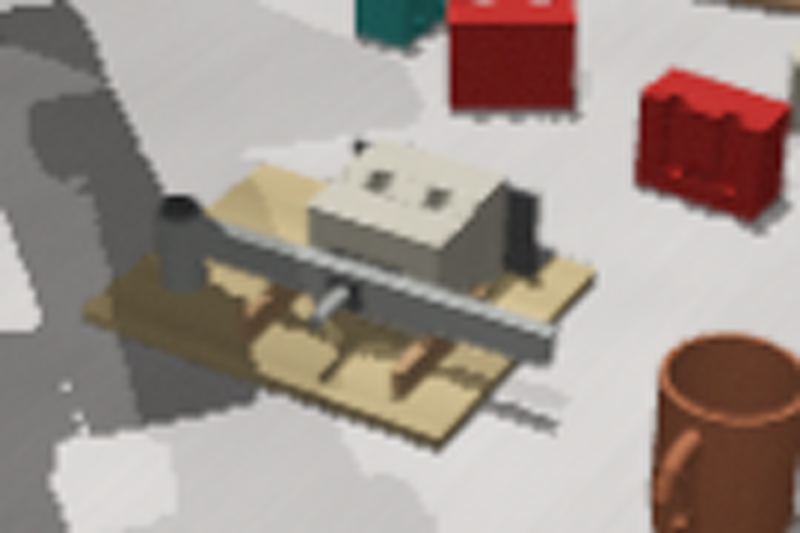

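View pics/diff.png

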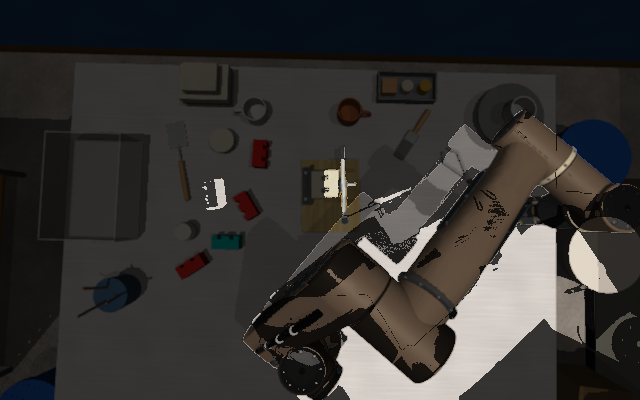

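```bash
python3 - <<'E'
from m import *
d=load('t19'); r=rect(d,(295,160,345,205),.082,thr=165); print(r[:3])
f=lambda p:(295+(p[0]+.5)*120/800-.5,150+(p[1]+.5)*90/600-.5)
a=ray(d,*f((326,400)),.061);b=ray(d,*f((318,10)),.061);e=b-a; print('bar ang rad', -(np.arctan2(e[1],e[0])-np.deg2rad(1.65)))
o=sensors.get_obs(); print(o['qvel'],o['force'],o['clock'])
job.close_job()
E
```

```text
((533.0780029296875, -50.52513885498047), (96.98802185058594, 90.559326171875), 2.8634185791015625)
bar ang rad -0.016830802164491558
[ 1.40498320e+00 -5.66350837e-01 -1.43353911e-01 -2.90453258e-02
  7.36067428e-02  2.86440817e-04] [-0.24660637 -0.25707327 -0.12066286] 36.6
the job is handed in; nothing more can be done
```

I stood the cream loose half in the bay, hollow side to the fixed half, and let go. I then closed the fingers, pushed the bar's end round its pin until the halves met, and held about 10 N for a second. The readings there were 9.6 to 11.1 N, and no end-of-call reading was higher. I backed off and handed the job in at 36.6 s; it reports no verdict.

**Last checks:**
- **Flush:** the top view shows no gap. The two halves together measure 90.6 mm across, against 90 mm expected.
- **Bar:** it stays swung in at about -0.02 rad.
- **Endways:** the loose half sits about 3.5 mm off-centre towards the rail on the +X side. That is inside the 7 mm allowed and the 4 mm of play.
- **Bystanders:** a before-and-after top view shows no visible movement of the ones in clear view. The arm and its shadow partly covered the tongs, so those were not fully checked; the arm only passed that area about 0.2 m up.

**Shakier points:**
- **Sideways drag:** the finger dragged along the bar with up to 4 N just before closure. I eased it off before pressing.
- **Arm still settling:** its joints were still drifting at about 1.4 deg/s at hand-in. It was well clear and touching nothing.

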